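# Put the boom-stand parts back in their nests

## Robot

A 7-joint arm with a two-finger parallel gripper is mounted at the origin on the work surface. World frame = base frame: x ahead of the robot, y to its left, z up, the work surface at z = 0. Lengths are in m, angles in rad, forces in N, time in s.
With the tool pointing down it reaches from about 0.425 to 0.975 m from the base axis. Payload 16.7 kg.
Tool frame: the origin (TCP) lies midway between the tips of the shut fingers; the grasp point (between the pads) lies 19 mm behind it; y points along the fingers, z is the direction in which the jaws open and shut, and the axes are right-handed (so a half turn about y gives the same grasp; the last joint's range is limited). The gripper opens to 85 mm and grips with 20 to 120 N. Pads are 22 mm wide; open, the fingers measure 114 mm over their backs; the gripper's body (76 mm by 85 mm) begins 54 mm behind the grasp point. The pads swing forward as they close: fully open they stand 13 mm farther back than shut.
Start: joints at [-1.317, 0.426, 0.074, 1.606, -0.034, 1.111, -0.067], TCP at [0.265, 0.621, 0.211] pointing down, gripper open.
Joint ranges: [-2.85, 2.85], [-0.5, 2.14], [-1.23, 1.37], [0.21, 2.46], [-1.02, 4.16], [0.16, 2.05], [-2.73, 2.73]. Speed limits (rad/s): [1.89, 1.89, 2.39, 2.39, 3.01, 3.01, 3.01].

## Interface

Orientations are given as a rotation vector (axis times angle).
In Python, from station import bot, viewer, boxes_of, outline_of, place_of gives the robot as it stands.
- The arm moves only by the tool step_arm, never from a script. Its argument "plan" is a list of rows, each a list of 7 numbers: the shift along the tool's x, y, z in m, then the turn, a rotation vector about the tool's x, y, z in degrees, then the opening, from -1 (shut) to 1 (fully open), so that 0 is half open. A call has exactly 10 rows; each row shifts and turns the commanded pose from where the row before left it, along the tool's axes as they then stand; what a row does not reach is not made up. A row lasts 1/8 s, in which the tool goes at most 62.5 mm and 10.7 degrees, less where a joint would pass 70% of its speed; a pose out of reach is approached as far as the arm can. A call is refused whole if a number of a shift passes 0.0625 or a number of a turn 10.7, either way. A call with a gripper value outside its range is refused whole. The fingers move at their own pace and stop on an object; "force" is the grip in N (left out, the last holds). Time passes only in rows, so rows that do not move let the fingers close, or fill a call up. It gives the time, the measured TCP pose, the force and the opening at its end, in the units of the state.
- bot.sense(): the state, without advancing time (a new reading comes with each control period).
- viewer.snapshot(name): name is "scene" or "top"; returns a dict with "img" (400x640x3 uint8, blue, green, red), "fx", "fy", "cx", "cy" (pixels), "k1" (the pictures are not rectified: a ray, as slopes to the right and down, at radius r is drawn at 1 + k1 r^2 times it, then the intrinsics apply), "T" (4x4, takes a point from camera to world coordinates). Camera axes: x right, y down, z forward; pixel columns grow to the right and rows downward; lengths in m; the calibration is good to about 2 mm. A picture is of the moment at which its call begins. There is no depth.
- bot.job_done(): hands the job in, once; it reports no verdict.
Trained networks look in a picture, given as the dict that the camera call returned (one of the last four; its "shot" number tells which), for a name from the list of things; names that differ only in an ending like _2 or _b are one class to them, and where a whole thing is asked for, a point or a joint stands for the part that bears it (a point fixed in the world has none). Each returns a list of dicts, best first, with "p" (0 to 1); they miss things now and then, are a little off and sometimes report something else, mostly with a low value. They report only what shows in the picture. A call takes as long as a camera call. They do not tell look-alikes from the thing itself.
- boxes_of(picture, label): "rect" ([centre column, centre row, width, height] in pixels, round what is visible of it).
- outline_of(picture, label): "region" (400x640 bool, what is visible of it) and "rect" ([centre column, centre row, width, height] in pixels, round what is visible of it).
- place_of(picture, label): "pixel" ([column, row] in pixels: a listed point, or the origin of a listed thing).
The state is a dict: "time_s": time; "joints": joint angles; "dq": joint speeds; "joint_torque": joint torques, N m; "eef_pos": TCP position; "tcp_rot": TCP orientation; "force": force on the tool from outside, world axes, zero at the start; "wrist_torque": the same for the moment, N m; "gripper_width": finger opening in m.
Only numpy, scipy, OpenCV 4.12 (cv2) and the standard library are available. Lean on these libraries where they do the work, as an engineer would, in place of code of your own. Each camera call takes 0.05 s, during which the arm holds its last target.

## Task

The boom stand has been taken apart: put its four loose parts (short post, stop collar, star-knob clamp screw and white cross-clamp) back into the red storage tray, each standing as it does now and fully home in the pocket made for it. Set the parts down rather than dropping them, and leave the mounted lens and the jar standing where they are.

Things in the scene. Friction and masses are not known exactly. Their poses are not given: they have to be found in the camera images.
- post_mid (a point): Short post: plain polished steel rod standing upright, 25 mm diameter (26 mm over a low lip at its foot), 85 mm tall, 0.2 kg; this point is on its axis half-way up, z along the axis. Grip it anywhere along its length.
- collar_mid (a point): Stop collar: white ring lying flat, 50 mm outside diameter, 26 mm bore, 28 mm tall, 0.11 kg, one dark slit and a small dark screw in its side; this point is in the middle of the bore half-way up, z along the bore. Grip it across its outside.
- knob_mid (a point): Clamp screw: black four-armed star knob, 52 mm across the arms, lying on its face with its steel threaded spindle pointing straight up; 70 mm tall in all (knob head and hub the lowest 25 mm, then the spindle, 10 mm diameter, 45 mm long), 0.09 kg; this point is on the axis half-way up (35 mm above its underside), z along the spindle. Grip it by the spindle.
- clamp_mid (a point): Cross-clamp: white cast oblong block, one end rounded with an upright 26 mm bore, the other end square with a sideways bore; 44 mm wide (its x axis), 74 mm long (its y axis), 46 mm tall, 0.3 kg; this point is at its centre half-way up. Grip it across its width, along x.
- post_nest_floor (a point): Post's nest: black hard-plastic block, 99 mm square, with one small round pocket, 42 mm diameter; this point is the centre of its yellow floor. As in all four nests (fixed, in one row 100 mm apart in the red tray, places changing) the pocket is 12 mm deep, its floor 19 mm and the block's top 31 mm above the bench; x points across the tray, y along the row, z up.
- collar_nest_floor (a point): Collar's nest: like the post's, but with a large round pocket, 66 mm diameter, that has an aluminium locating pin (10 mm diameter, 10 mm tall) in the middle, which the collar's bore drops over; this point is the centre of the yellow pocket floor (foot of the pin). The tray holding the nests is 114 mm by 414 mm, its rim 30 mm high, with a low aluminium pull along its +x side.
- knob_nest_floor (a point): Clamp screw's nest: like the post's, but with a large round pocket, 68 mm diameter, without a pin, a black star outline painted on its yellow floor; the knob goes in as it stands, spindle up, turned any way; this point is the centre of the pocket floor.
- clamp_nest_floor (a point): Cross-clamp's nest: like the post's, but with an oblong pocket, 60 mm (x) by 90 mm (y); the clamp goes in upright with its length along y, either way round; this point is the centre of the yellow pocket floor.
- lens_mid (a point): Bystander: mounted lens standing on a steel pedestal among the parts, foot 40 mm diameter, black ring 39 mm wide on top, 80 mm tall; this point is on the axis half-way up. Easily knocked over.
- jar_mid (a point): Bystander: clear jar with a green cap, 48 mm diameter, 55 mm tall, standing among the parts; this point is on its axis half-way up. Also among the parts, at any of their places, an aluminium fork and a black base plate (with screws) are bolted to the bench: no part of the stand, fixed, 14 mm high at most. Every two neighbours stand at least 100 mm apart, centre to centre.
There are look-alikes about, which are no part of the job. Leave any yellow look-alike of the part that bears collar_mid alone. What is shaped like the part that bears knob_mid but orange is not meant.

How it is judged:
By the outcome, as a careful person would: the job done as asked, in the order asked, and still so for the second after the job is handed in, with the robot touching nothing.
It also fails if it takes over 106 s, if anything falls off the work surface, if the arm or the gripper's body presses on something with over 40 N, if the wrist force passes 120 N, or if a joint passes its speed limit or range.

## Working session

There is one attempt and no reset: what is moved stays moved. The work goes in short steps, Python scripts to look and compute and a tool call to move; the robot and the scene stay as the last step left them, time stands still between calls to the robot, and variables do not carry over. Pictures are saved under pics/ and viewed, and the job is handed in when it is done.

Besides the shell and the picture viewer there is one more tool, called after ">>>" as name([rows], argument=value, ...), one row to a line, values as JSON. step_arm: Moves the arm, as the interface text tells. Its arguments: {"type":"object","properties":{"plan":{"type":"array","items":{"type":"array","items":{"type":"number"}}},"force":{"type":"number"}},"required":["plan"]}

```bash
ls; mkdir -p pics
cat > h.py <<'E'
import numpy as np, cv2
from station import bot, viewer, boxes_of, outline_of, place_of
from scipy.spatial.transform import Rotation as R
def ray(s,px):
    xd=np.array([(px[0]-s['cx'])/s['fx'],(px[1]-s['cy'])/s['fy']])
    x=xd.copy()
    for _ in range(30): x=xd/(1+s['k1']*(x@x))
    T=np.array(s['T']); d=T[:3,:3]@np.array([x[0],x[1],1]); return T[:3,3],d/np.linalg.norm(d)
def proj(s,p):
    T=np.array(s['T']); c=T[:3,:3].T@(np.array(p)-T[:3,3]); x=c[:2]/c[2]; x=x*(1+s['k1']*(x@x))
    return np.array([x[0]*s['fx']+s['cx'],x[1]*s['fy']+s['cy']])
def atz(s,px,z):
    o,d=ray(s,px); return o+d*(z-o[2])/d[2]
def tri(a,pa,b,pb):
    o1,d1=ray(a,pa);o2,d2=ray(b,pb)
    A=np.stack([d1,-d2],1); t=np.linalg.lstsq(A,o2-o1,rcond=None)[0]
    p,q=o1+d1*t[0],o2+d2*t[1]; return (p+q)/2,np.linalg.norm(p-q)
E
python3 - <<'E'
from h import *
a=viewer.snapshot("scene");b=viewer.snapshot("top")
cv2.imwrite("pics/s0.png",a['img']);cv2.imwrite("pics/t0.png",b['img'])
for s in(a,b): print(s['fx'],s['k1'],np.round(s['T'],3).tolist())
N="post_mid collar_mid knob_mid clamp_mid post_nest_floor collar_nest_floor knob_nest_floor clamp_nest_floor lens_mid jar_mid".split()
for n in N:
    A=place_of(a,n);B=place_of(b,n)
    print(n,[(np.round(x['pixel']).tolist(),round(x['p'],2)) for x in A[:3]],[(np.round(x['pixel']).tolist(),round(x['p'],2)) for x in B[:3]])
    for x in A[:2]:
        for y in B[:2]:
            p,e=tri(a,x['pixel'],b,y['pixel']); 
            if e<.02: print('   ',np.round(p,4),round(e,4))
print(bot.sense())
E
```

```text
pics
368.5615516750076 -0.023202690277200597 [[0.585, 0.696, -0.418, 0.933], [0.811, -0.503, 0.297, -0.243], [-0.004, -0.513, -0.859, 0.86], [0.0, 0.0, 0.0, 1.0]]
378.3204822468561 0.0047150937975693865 [[0.027, -0.99, 0.14, 0.405], [-0.999, -0.032, -0.029, 0.058], [0.034, -0.139, -0.99, 1.132], [0.0, 0.0, 0.0, 1.0]]
post_mid [([355.0, 155.0], 0.66), ([336.0, 248.0], 0.53)] [([252.0, 232.0], 0.52)]
    [0.4576 0.2132 0.0448] 0.0044
collar_mid [([426.0, 166.0], 0.83), ([441.0, 144.0], 0.82), ([470.0, 168.0], 0.67)] [([200.0, 187.0], 0.73), ([173.0, 196.0], 0.67), ([174.0, 160.0], 0.63)]
    [0.5886 0.3779 0.0075] 0.0103
    [0.559  0.457  0.0205] 0.0006
knob_mid [([220.0, 268.0], 0.87), ([211.0, 236.0], 0.64), ([316.0, 183.0], 0.33)] [([200.0, 187.0], 0.75), ([416.0, 213.0], 0.57), ([362.0, 172.0], 0.45)]
    [ 0.5294 -0.2572  0.0351] 0.0045
    [ 0.5138 -0.2302  0.1513] 0.0093
clamp_mid [([391.0, 139.0], 0.66)] [([209.0, 233.0], 0.95), ([295.0, 172.0], 0.26)]
    [0.4553 0.3485 0.0158] 0.0053
post_nest_floor [([398.0, 204.0], 0.97)] [([262.0, 170.0], 0.85)]
    [0.6443 0.199  0.0433]
[... 513 characters left out ...]
1
{'time_s': 1.1, 'joints': array([-1.31745409,  0.42608988,  0.07389346,  1.60599895, -0.03407395,
        1.1108221 , -0.06710432]), 'dq': array([ 6.15290418e-04,  9.67451839e-04, -7.50917072e-05, -4.90276883e-04,
        4.47818575e-04, -1.20420208e-03,  1.85149702e-03]), 'joint_torque': array([ 1.41743822e-03, -9.49563646e+01,  3.75658527e+00, -4.63881719e+01,
        1.90210773e-02,  2.83720001e-03, -5.85027647e-05]), 'eef_pos': array([0.26462759, 0.62091748, 0.21050882]), 'tcp_rot': array([-1.54765149,  0.31605748, -0.31602562]), 'force': array([ 0.32921813,  0.32209524, -0.74120413]), 'wrist_torque': array([-0.04257903,  0.02345705, -0.01911271]), 'gripper_width': 0.08534993581565402}
```

View pics/s0.png

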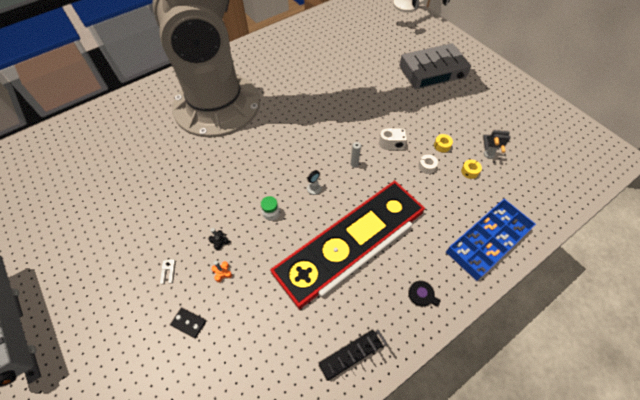

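View pics/t0.png

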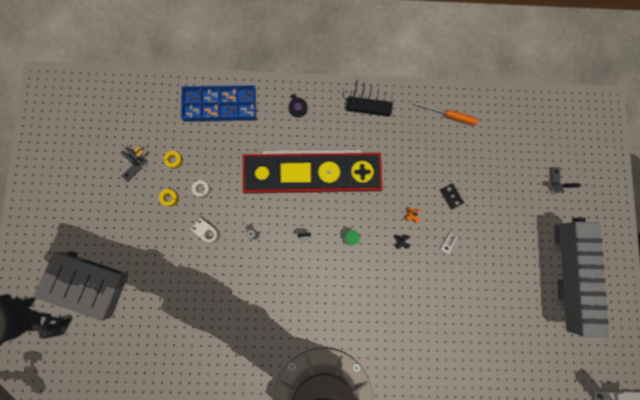

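Run:
```python
import cv2,numpy as np
s=cv2.imread('pics/s0.png');t=cv2.imread('pics/t0.png')
c=lambda im,x,y,w,h,k:cv2.resize(im[y:y+h,x:x+w],None,fx=k,fy=k,interpolation=cv2.INTER_CUBIC)
cv2.imwrite('pics/c1.png',c(s,190,100,300,200,2.6));cv2.imwrite('pics/c2.png',c(t,150,110,300,160,2.6))
```

```text
(no output)
```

View pics/c1.png

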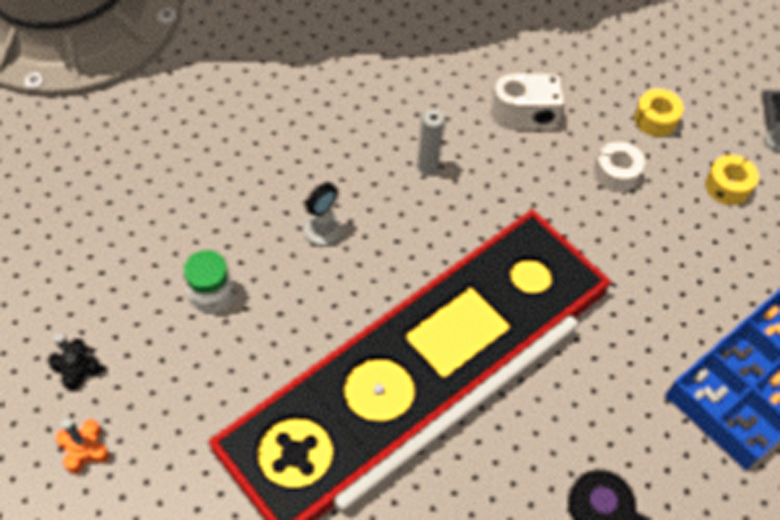

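View pics/c2.png

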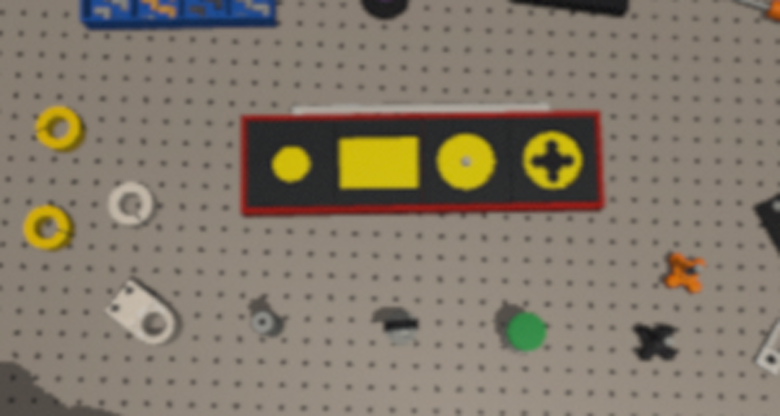

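The white ring (scene 428,163 / top 200,188) is the stop collar; the yellow rings at scene (444,143) and (472,169) are look-alikes. The black star knob (scene 219,240 / top 402,241) is the clamp screw, and the orange one at (222,271) is not meant. The crops confirm this. Next I'll fit shapes to both views.

```bash
cat > fit.py <<'E'
from h import *
from scipy.optimize import minimize
K=4
def fill(s,polys,box,inter=False):
    x0,y0,x1,y1=box; out=None
    for P in polys:
        p=np.array([proj(s,q) for q in P]); 
        m=np.zeros(((y1-y0)*K,(x1-x0)*K),np.uint8)
        h=cv2.convexHull(((p-[x0-.5,y0-.5])*K*16).astype(np.int32))
        cv2.fillPoly(m,[h],1,shift=4)
        out=m if out is None else (out&m if inter else out|m)
    return cv2.resize(out.astype(np.float32),(x1-x0,y1-y0),interpolation=cv2.INTER_AREA)
def circ(x,y,z,r,n=32): t=np.linspace(0,2*np.pi,n,endpoint=False); return np.stack([x+r*np.cos(t),y+r*np.sin(t),0*t+z],1)
def cyl(x,y,z0,z1,r): return np.r_[circ(x,y,z0,r),circ(x,y,z1,r)]
E
cat > m.py <<'E'
from fit import *
a=viewer.snapshot("scene");b=viewer.snapshot("top")
def pick(s,n,near):
    L=outline_of(s,n); best=None
    for o in L:
        d=np.hypot(o['rect'][0]-near[0],o['rect'][1]-near[1])
        if d<15 and best is None: best=o
    print(n,s is a, None if best is None else (np.round(best['rect'],1).tolist(),round(best['p'],2)))
    return None if best is None else best['region']
def run(name,model,x0,scale,masks,inter=False):
    S=[]
    for s,m in masks:
        if m is None: continue
        yy,xx=np.where(m>0); S.append((s,m,(xx.min()-12,yy.min()-12,xx.max()+12,yy.max()+12)))
    def f(v):
        e=0
        for s,m,bx in S:
            e+=np.abs(fill(s,model(x0+v*scale),bx,inter)-m[bx[1]:bx[3],bx[0]:bx[2]]).sum()/m.sum()
        return e
    best=None
    for _ in range(2):
        r=minimize(f,np.zeros(len(x0)) if best is None else best.x,method='Nelder-Mead',options=dict(initial_simplex=None if best is None else None,xatol=.02,fatol=1e-4,maxiter=400)) if False else None
        z=np.zeros(len(x0)) if best is None else best.x
        sim=np.vstack([z]+[z+np.eye(len(x0))[i] for i in range(len(x0))])
        best=minimize(f,z,method='Nelder-Mead',options=dict(initial_simplex=sim,xatol=.01,fatol=1e-4,maxiter=300))
    print(name,np.round(x0+best.x*scale,4),'err',round(best.fun,3)); return x0+best.x*scale
mk=lambda n,pa,pb:[(a,pick(a,n,pa)),(b,pick(b,n,pb))]
f=lambda M:[(s,None if m is None else m.astype(np.float32)) for s,m in M]
s3=np.array([.008,.008,.008])
# v = x,y,z-underside
M=f(mk("post_mid",(355,155),(252,232))); run("post",lambda v:[cyl(v[0],v[1],v[2],v[2]+.085,.0125)],np.array([.4576,.213,0]),s3,M)
M=f(mk("collar_mid",(428,163),(200,188)));run("collar",lambda v:[cyl(v[0],v[1],v[2],v[2]+.028,.025)],np.array([.58,.36,0]),s3,M)
def clampm(v):
    x,y,z,t=v; q=[(.022,.037),(-.022,.037)]+[(.022*np.cos(u),-.015+.022*np.sin(u)) for u in np.linspace(np.pi,2*np.pi,16)]
    q=np.array(q)@np.array([[np.cos(t),np.sin(t)],[-np.sin(t),np.cos(t)]])+[x,y]
    return [np.r_[np.c_[q,0*q[:,:1]+z],np.c_[q,0*q[:,:1]+z+.046]]]
M=f(mk("clamp_mid",(392,138),(205,231)))
for t in (-.5,.5,2.2): run("clamp",clampm,np.array([.456,.345,0,t]),np.array([.008,.008,.008,.3]),M)
def knobm(v):
    x,y,z,t=v; o=[cyl(x,y,z+.025,z+.07,.005),cyl(x,y,z,z+.025,.011)]
    for k in range(4):
        u=t+k*np.pi/2; o.append(np.r_[cyl(x,y,z,z+.018,.007),cyl(x+.019*np.cos(u),y+.019*np.sin(u),z,z+.018,.007)])
    return o
M=f(mk("knob_mid",(219,240),(402,241))); run("knob",knobm,np.array([.455,-.2,0,.78]),np.array([.008,.008,.008,.3]),M)
# lens, jar
M=f(mk("jar_mid",(270,208),(352,237)));run("jar",lambda v:[cyl(v[0],v[1],v[2],v[2]+.055,.024)],np.array([.445,-.068,0]),s3,M)
# tray
ys=[]
for s in(a,b):
    h=cv2.cvtColor(s['img'],cv2.COLOR_BGR2HSV); m=((h[...,0]>22)&(h[...,0]<38)&(h[...,1]>120)&(h[...,2]>80)).astype(np.uint8); ys.append(m)
def pocket(kind):
    def mdl(v):
        x,y,z,t=v
        if kind=='clamp':
            q=np.array([(.03,.045),(-.03,.045),(-.03,-.045),(.03,-.045)])@np.array([[np.cos(t),np.sin(t)],[-np.sin(t),np.cos(t)]])+[x,y]
            return [np.c_[q,0*q[:,:1]+z],np.c_[q,0*q[:,:1]+z+.012]]
        r={'post':.021,'collar':.033,'knob':.034}[kind]
        return [circ(x,y,z,r),circ(x,y,z+.012,r)]
    return mdl
for k,y0 in(('post',.2),('clamp',.1),('collar',0),('knob',-.1)):
    MM=[]
    for s,m in zip((a,b),ys):
        c=proj(s,(.644,y0,.019)); sub=np.zeros_like(m); X,Y=np.meshgrid(range(640),range(400))
        n,lab,st,cen=cv2.connectedComponentsWithStats(m)
        best=min(range(1,n),key=lambda i:np.hypot(*(cen[i]-c))+(1e3 if st[i,4]<40 else 0))
        g=(lab==best).astype(np.uint8); cs,_=cv2.findContours(g,cv2.RETR_EXTERNAL,cv2.CHAIN_APPROX_NONE); cv2.drawContours(g,[cv2.convexHull(cs[0])],-1,1,-1)
        MM.append((s,g.astype(np.float32)))
    if k=='clamp': run(k+'nest',pocket(k),np.array([.644,y0,.019,0.]),np.array([.006,.006,.006,.1]),MM,True)
    else: run(k+'nest',lambda v:pocket(k)(np.r_[v,0]),np.array([.644,y0,.019]),s3,MM,True)
E
python3 m.py
python3 - <<'E'
from h import *
s=bot.sense(); print(R.from_rotvec(s['tcp_rot']).as_matrix().round(3))
E
```

```text
post_mid True ([357.9, 156.8, 14.1, 28.9], 0.5)
post_mid False ([251.0, 232.9, 14.2, 9.7], 0.52)
post [ 0.4532  0.2156 -0.0019] err 0.329
collar_mid True ([425.6, 163.2, 19.2, 17.4], 0.61)
collar_mid False ([200.9, 187.8, 15.1, 20.3], 0.64)
collar [ 0.5844  0.3791 -0.0007] err 0.511
clamp_mid True ([392.8, 139.2, 25.2, 19.3], 0.74)
clamp_mid False ([208.7, 230.2, 26.4, 21.7], 0.83)
clamp [ 4.592e-01  3.495e-01  2.000e-04 -6.343e-01] err 0.275
clamp [ 4.591e-01  3.495e-01  3.000e-04 -6.388e-01] err 0.276
clamp [4.6240e-01 3.5240e-01 1.2000e-03 2.4881e+00] err 0.365
knob_mid True ([214.2, 238.4, 23.7, 21.2], 0.76)
knob_mid False ([402.1, 239.9, 11.0, 10.7], 0.68)
knob [ 0.445  -0.2219 -0.0039  0.8668] err 0.542
jar_mid True ([270.4, 207.4, 19.1, 24.5], 0.81)
jar_mid False ([351.6, 239.4, 19.7, 17.1], 0.73)
jar [ 0.4529 -0.07   -0.004 ] err 0.386
postnest [0.6374 0.2002 0.0169] err 0.298
clampnest [0.6435 0.0995 0.0207 0.0411] err 0.2
collarnest [ 0.6483 -0.      0.0207] err 0.235
knobnest [ 0.6531 -0.0999  0.0213] err 0.229
[[ 0.92  -0.     0.392]
 [-0.392 -0.     0.92 ]
 [ 0.    -1.    -0.   ]]
```

```bash
cat > ov.py <<'E'
from fit import *
exec(open('m.py').read().split('def pick')[1].join(['def pick','']).split('mk=lambda')[0])
E
python3 - <<'E'
src=open('m.py').read()
# colour-mask version
pre=src.split("# v = x,y,z-underside")[0]
body=src.split("# v = x,y,z-underside")[1].split("# tray")[0]
pre+='''
def colour(s,n,c):
    h=cv2.cvtColor(cv2.GaussianBlur(s['img'],(0,0),.01),cv2.COLOR_BGR2HSV).astype(int); H,S_,V=h[...,0],h[...,1],h[...,2]
    L=cv2.cvtColor(s['img'],cv2.COLOR_BGR2LAB).astype(int)
    if n in('collar_mid','clamp_mid'): m=(V>(150 if s is b else 165))&(S_<(40 if s is b else 45))
    elif n=='knob_mid': m=V<70
    elif n=='jar_mid': m=(H>45)&(H<85)&(S_>120)
    else: m=(S_<22)&(V>60)
    X,Y=np.meshgrid(range(640),range(400)); m=(m&(np.hypot(X-c[0],Y-c[1])<22)).astype(np.uint8)
    n_,lab,st,cen=cv2.connectedComponentsWithStats(m,connectivity=8)
    i=max(range(1,n_),key=lambda i:st[i,4]); g=(lab==i).astype(np.uint8)
    if n!='knob_mid':
        cs,_=cv2.findContours(g,cv2.RETR_EXTERNAL,cv2.CHAIN_APPROX_NONE); cv2.drawContours(g,[cv2.convexHull(cs[0])],-1,1,-1)
    print(n,st[i].tolist()); return g
mk=lambda n,pa,pb:[(a,colour(a,n,pa)),(b,colour(b,n,pb))]
vis={id(a):a['img'].copy(),id(b):b['img'].copy()}
f0=f
def f(M):
    for s,m in M:
        v=vis[id(s)]; cs,_=cv2.findContours(m,cv2.RETR_EXTERNAL,cv2.CHAIN_APPROX_NONE); cv2.drawContours(v,cs,-1,(0,0,255),1)
    return f0(M)
'''
post='''
A=cv2.resize(vis[id(a)][120:270,195:455],None,fx=3,fy=3,interpolation=0);B=cv2.resize(vis[id(b)][170:260,180:440],None,fx=3,fy=3,interpolation=0)
cv2.imwrite('pics/m1.png',A);cv2.imwrite('pics/m2.png',B)
'''
open('m2.py','w').write(pre+body+post)
E
python3 m2.py
```

```text
post_mid [354, 150, 3, 3, 4]
post_mid [247, 229, 12, 10, 85]
post [ 0.5376  0.205  -0.1013] err 2.0
collar_mid [420, 154, 18, 14, 134]
collar_mid [191, 179, 17, 18, 162]
collar [0.5842 0.3785 0.0068] err 0.808
clamp_mid [381, 128, 27, 13, 227]
clamp_mid [190, 218, 27, 25, 295]
clamp [ 0.4568  0.3553 -0.0014 -0.6896] err 1.038
clamp [ 4.578e-01  3.544e-01 -2.000e-04 -6.196e-01] err 1.032
clamp [ 4.6080e-01  3.5800e-01 -2.2000e-03  2.5149e+00] err 1.062
knob_mid [209, 231, 22, 19, 222]
knob_mid [394, 235, 16, 13, 139]
knob [ 0.4481 -0.2207 -0.001   0.8428] err 0.606
jar_mid [262, 197, 15, 15, 189]
jar_mid [345, 231, 14, 13, 145]
jar [ 0.4501 -0.067  -0.0132] err 1.883
```

Run:
```python
import cv2,numpy as np
s=cv2.imread('pics/m1.png');t=cv2.imread('pics/m2.png')
o=np.zeros((s.shape[0]+t.shape[0],780,3),np.uint8); o[:450]=s; o[450:]=t; cv2.imwrite('pics/m3.png',o); print(o.shape)
```

```text
(720, 780, 3)
```

View pics/m1.png

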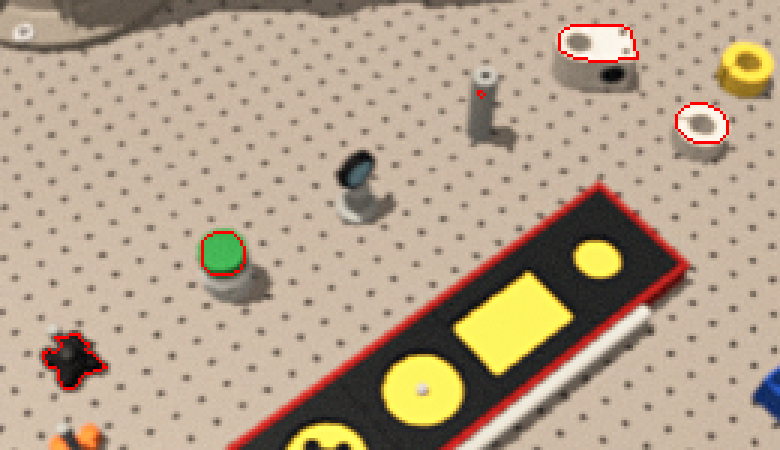

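View pics/m2.png

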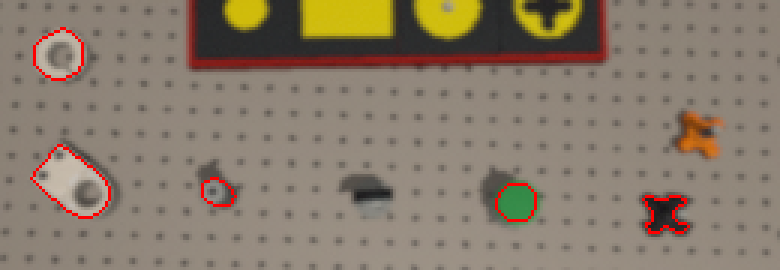

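```bash
python3 - <<'E'
s=open('m2.py').read()
pre=s.split('M=f(mk("post_mid"')[0]
pre+='''
fl=lambda M:f(M)
M=f(mk("collar_mid",(428,163),(200,188)));run("collartop",lambda v:[circ(*v,.025)],np.array([.58,.36,.028]),s3,M)
def top(v):
    x,y,z,t=v; q=[(.022,.037),(-.022,.037)]+[(.022*np.cos(u),-.015+.022*np.sin(u)) for u in np.linspace(np.pi,2*np.pi,16)]
    q=np.array(q)@np.array([[np.cos(t),np.sin(t)],[-np.sin(t),np.cos(t)]])+[x,y]
    return [np.c_[q,0*q[:,:1]+z]]
M=f(mk("clamp_mid",(392,138),(205,231)))
run("clamptop",top,np.array([.456,.345,.046,-.63]),np.array([.008,.008,.008,.3]),M)
def knobm(v):
    x,y,z,t=v; o=[cyl(x,y,z,z+.025,.011)]
    for k in range(4):
        u=t+k*np.pi/2; o.append(np.r_[cyl(x,y,z,z+.018,.007),cyl(x+.019*np.cos(u),y+.019*np.sin(u),z,z+.018,.007)])
    return o
M=f(mk("knob_mid",(219,240),(402,241))); run("knob",knobm,np.array([.455,-.2,0,.78]),np.array([.008,.008,.008,.3]),M)
M=f(mk("jar_mid",(270,208),(352,237)));run("jar",lambda v:[cyl(v[0],v[1],v[2]+.043,v[2]+.055,.024)],np.array([.445,-.068,0]),s3,M)
def mx(s,x,y,w,h,k): return cv2.resize(s['img'][y:y+h,x:x+w],None,fx=k,fy=k,interpolation=cv2.INTER_CUBIC)
A=mx(a,340,130,40,50,10);B=mx(b,235,215,40,50,10)
C=mx(a,195,220,40,50,10)
D=mx(b,382,215,40,50,8)
cv2.imwrite('pics/post.png',np.hstack([A,B])); cv2.imwrite('pics/knob.png',np.hstack([mx(a,195,220,40,40,10),mx(b,382,220,40,40,10)]))
for zz in (.0,.085): print('post',np.round(proj(a,(.453,.2155,zz)),1),np.round(proj(b,(.453,.2155,zz)),1))
for zz in (.0,.07): print('knob',np.round(proj(a,(.448,-.2207,zz)),1),np.round(proj(b,(.448,-.2207,zz)),1))
'''
open('m3.py','w').write(pre)
E
python3 m3.py
```

```text
collar_mid [420, 155, 18, 13, 132]
collar_mid [191, 179, 17, 18, 161]
collartop [0.585  0.3791 0.0256] err 0.18
clamp_mid [381, 128, 26, 13, 229]
clamp_mid [190, 218, 27, 25, 294]
clamptop [ 0.4583  0.351   0.0438 -0.6316] err 0.151
knob_mid [209, 231, 21, 19, 223]
knob_mid [394, 235, 16, 13, 138]
knob [ 0.4485 -0.2209  0.0014  0.8418] err 0.528
jar_mid [262, 197, 15, 15, 186]
jar_mid [345, 231, 14, 13, 145]
jar [ 0.4497 -0.0695 -0.012 ] err 1.018
post [354.3 163.1] [254.4 235.1]
post [356.6 144. ] [250.2 233.6]
knob [220.1 241.4] [400.5 241. ]
knob [213.1 228.9] [406.6 240.2]
```

View pics/post.png

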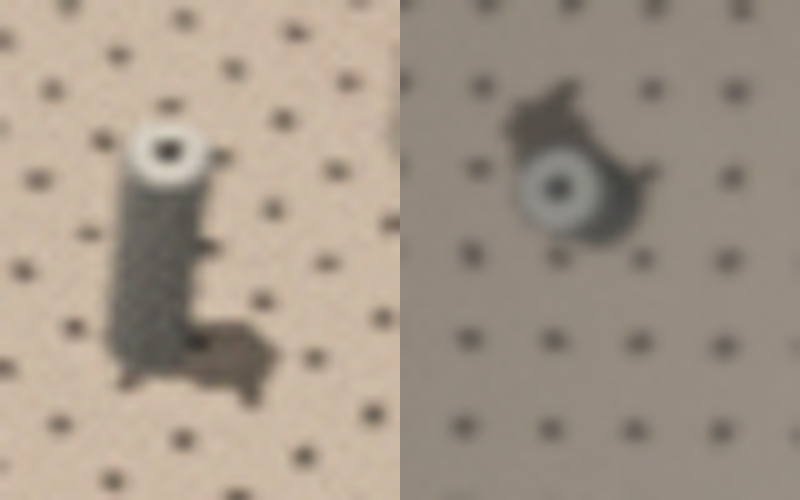

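View pics/knob.png

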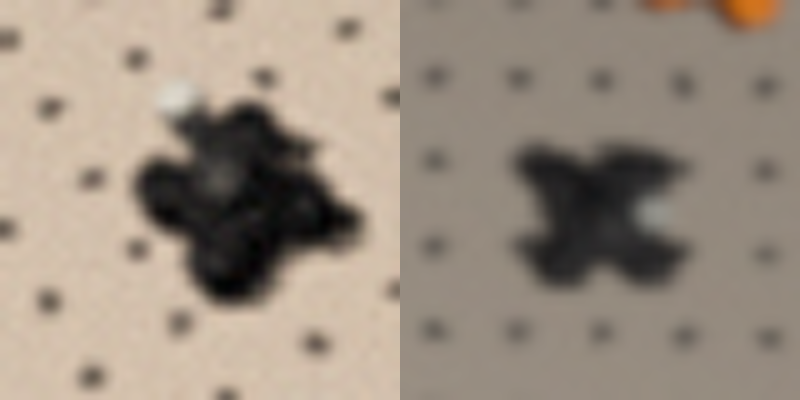

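Run:
```python
from h import *
a=viewer.snapshot("scene");b=viewer.snapshot("top")
print(tri(a,(356.2,144.6),b,(250.3,233.2)),tri(a,(212.3,229.5),b,(406.8,240.5)))
# pin top & star
def mx(s,x,y,w,h,k): return cv2.resize(s['img'][y:y+h,x:x+w],None,fx=k,fy=k,interpolation=cv2.INTER_CUBIC)
cv2.imwrite('pics/pin.png',np.hstack([mx(a,315,230,40,40,10),mx(b,310,152,40,40,10)]))
for p in [(.648,0,.029),(.6535,-.1,.019)]: print(np.round(proj(a,p),1),np.round(proj(b,p),1))
s=bot.sense();print(s['eef_pos'],s['time_s'])
```

```text
(array([0.45382804, 0.21463769, 0.0841346 ]), np.float64(0.0016048382145817154)) (array([ 0.44703936, -0.2224664 ,  0.06766664]), np.float64(0.0010866512111312378))
[335.6 248.5] [329.1 171.1]
[303.4 274.4] [362.1 171.1]
[0.26455633 0.62093381 0.21047222] 2.0
```

View pics/pin.png

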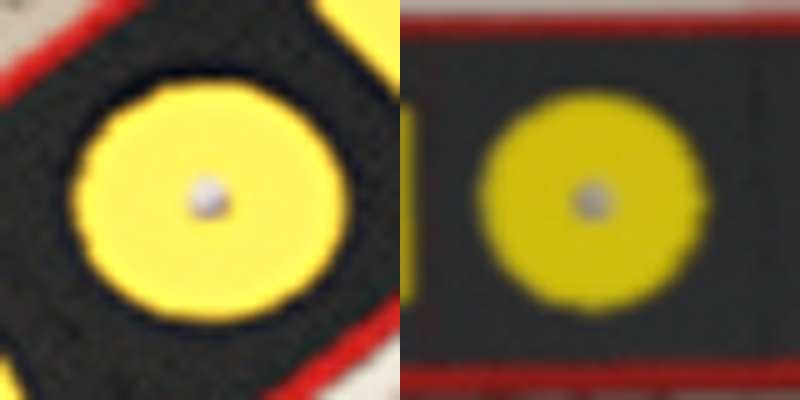

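```bash
cat > pl.py <<'E'
from h import *
import sys
# args: waypoints x,y,z,psi,grip,n  ; psi '-' keep
def plan(wps):
    s=bot.sense(); p=s['eef_pos'].copy(); M=R.from_rotvec(s['tcp_rot']).as_matrix()
    psi=np.degrees(np.arctan2(M[1,2],M[0,2])); tilt=np.degrees(np.arccos(-M[2,1]))
    print('t',s['time_s'],'pos',p.round(4),'psi',round(psi,2),'tilt',round(tilt,2),'F',s['force'].round(1),'w',round(s['gripper_width'],4))
    rows=[]
    for (x,y,z,ps,g,n) in wps:
        t=np.array([x,y,z]); p0=p.copy(); psi0=psi; ps=psi if ps is None else ps
        for i in range(1,n+1):
            q=p0+(t-p0)*i/n; a=np.radians(psi); d=q-p
            Mz=np.array([np.cos(a),np.sin(a),0]); My=np.array([0,0,-1]); Mx=np.cross(My,Mz)
            sh=np.round([Mx@d,My@d,Mz@d],3); dps=round(psi0+(ps-psi0)*i/n-psi,1)
            p=p+Mx*sh[0]+My*sh[1]+Mz*sh[2]; psi+=dps
            rows.append([*sh.tolist(),0,round(-dps,1)+0.,0,g])
    k=0
    while k<len(rows): print(rows[k:k+10],len(rows[k:k+10])); k+=10
    print('end',p.round(4),round(psi,2))
if __name__=='__main__':
    plan(eval('['+sys.argv[1]+']'))
E
python3 pl.py "(.4537,.215,.16,0,1,9),(.4537,.215,.16,0,1,1),(.4537,.215,.03,0,1,5),(.4537,.215,.03,0,1,1),(.4537,.215,.03,0,-1,4)"
```

```text
t 2.0 pos [0.2646 0.6209 0.2105] psi 66.92 tilt 0.01 F [ 1.1  0.7 -0.6] w 0.0856
[[0.037, 0.006, -0.033, 0, np.float64(7.4), 0, 1], [0.041, 0.005, -0.028, 0, np.float64(7.5), 0, 1], [0.044, 0.006, -0.023, 0, np.float64(7.4), 0, 1], [0.047, 0.005, -0.017, 0, np.float64(7.4), 0, 1], [0.049, 0.006, -0.01, 0, np.float64(7.5), 0, 1], [0.05, 0.006, -0.004, 0, np.float64(7.4), 0, 1], [0.049, 0.005, 0.002, 0, np.float64(7.4), 0, 1], [0.049, 0.006, 0.009, 0, np.float64(7.5), 0, 1], [0.048, 0.005, 0.015, 0, np.float64(7.4), 0, 1], [-0.0, 0.0, -0.0, 0, np.float64(0.0), 0, 1]] 10
[[-0.0, 0.026, -0.0, 0, np.float64(0.0), 0, 1], [-0.0, 0.026, -0.0, 0, np.float64(0.0), 0, 1], [-0.0, 0.026, -0.0, 0, np.float64(0.0), 0, 1], [-0.0, 0.026, -0.0, 0, np.float64(0.0), 0, 1], [-0.0, 0.026, -0.0, 0, np.float64(0.0), 0, 1], [-0.0, 0.0, -0.0, 0, np.float64(0.0), 0, 1], [-0.0, 0.0, -0.0, 0, np.float64(0.0), 0, -1], [-0.0, 0.0, -0.0, 0, np.float64(0.0), 0, -1], [-0.0, 0.0, -0.0, 0, np.float64(0.0), 0, -1], [-0.0, 0.0, -0.0, 0, np.float64(0.0), 0, -1]] 10
end [0.4541 0.2148 0.0305] 0.02
```

>>> step_arm([
  [0.037,0.006,-0.033,0,7.4,0,1],
  [0.041,0.005,-0.028,0,7.5,0,1],
  [0.044,0.006,-0.023,0,7.4,0,1],
  [0.047,0.005,-0.017,0,7.4,0,1],
  [0.049,0.006,-0.01,0,7.5,0,1],
  [0.05,0.006,-0.004,0,7.4,0,1],
  [0.049,0.005,0.002,0,7.4,0,1],
  [0.049,0.006,0.009,0,7.5,0,1],
  [0.048,0.005,0.015,0,7.4,0,1],
  [0,0,0,0,0,0,1],
], force=40)

```text
time_s: 3.25
eef_pos: [0.4553, 0.2112, 0.1605]
tcp_rot: [-1.206, 1.214, -1.215]
force: [0.6, 0.8, -0.8]
gripper_width: 0.0854
```

```bash
sed -i 's/round(-dps,1)+0\./float(round(-dps,1))+0./' pl.py; python3 pl.py "(.4537,.215,.03,0,1,5),(.4537,.215,.03,0,1,1),(.4537,.215,.03,0,-1,4)"
```

```text
t 3.25 pos [0.4553 0.2112 0.1605] psi -0.4 tilt 0.04 F [ 0.6  0.8 -0.8] w 0.0854
[[-0.001, 0.026, -0.0, 0, -0.1, 0, 1], [-0.001, 0.026, -0.001, 0, -0.1, 0, 1], [-0.0, 0.026, 0.0, 0, 0.0, 0, 1], [-0.001, 0.026, -0.0, 0, -0.1, 0, 1], [-0.001, 0.027, -0.001, 0, -0.1, 0, 1], [0.0, -0.0, 0.0, 0, 0.0, 0, 1], [0.0, -0.0, 0.0, 0, 0.0, 0, -1], [0.0, -0.0, 0.0, 0, 0.0, 0, -1], [0.0, -0.0, 0.0, 0, 0.0, 0, -1], [0.0, -0.0, 0.0, 0, 0.0, 0, -1]] 10
end [0.4533 0.2152 0.0295] -0.0
```

>>> step_arm([
  [0,0,0,0,0,0,1],
  [0,0.026,0,0,0,0,1],
  [0,0.026,0,0,0,0,1],
  [0,0.026,0,0,0,0,1],
  [0,0.026,0,0,0,0,1],
  [0,0.026,0,0,0,0,1],
  [0,0,0,0,0,0,1],
  [0,0,0,0,0,0,-1],
  [0,0,0,0,0,0,-1],
  [0,0,0,0,0,0,-1],
])

```text
time_s: 4.5
eef_pos: [0.4544, 0.2152, 0.0312]
tcp_rot: [-1.208, 1.209, -1.209]
force: [0.5, -0.6, 0.4]
gripper_width: 0.0324
```

```bash
python3 pl.py "(.4537,.215,.03,0,-1,1)"
```

```text
t 4.5 pos [0.4544 0.2152 0.0312] psi 0.03 tilt 0.07 F [ 0.5 -0.6  0.4] w 0.0324
[[0.0, 0.001, -0.001, 0, 0.0, 0, -1]] 1
end [0.4534 0.2152 0.0302] 0.03
```

>>> step_arm([
  [0,0,0,0,0,0,-1],
  [0,0,0,0,0,0,-1],
  [0,-0.015,0,0,0,0,-1],
  [0,-0.03,0,0,0,0,-1],
  [0,-0.03,0,0,0,0,-1],
  [0.003,0,0.037,0,0,0,-1],
  [0.003,0,0.037,0,0,0,-1],
  [0.003,0,0.037,0,0,0,-1],
  [0.003,0,0.037,0,0,0,-1],
  [0.003,0,0.037,0,0,0,-1],
])

```text
time_s: 5.75
eef_pos: [0.6402, 0.1997, 0.1065]
tcp_rot: [-1.209, 1.209, -1.209]
force: [-1.2, 0.4, -2.5]
gripper_width: 0.024
```

```bash
python3 - <<'E'
from h import *
a=viewer.snapshot("scene");b=viewer.snapshot("top")
mx=lambda s,x,y,w,h,k: cv2.resize(s['img'][y:y+h,x:x+w],None,fx=k,fy=k,interpolation=cv2.INTER_CUBIC)
cv2.imwrite('pics/p1.png',np.hstack([mx(a,330,110,130,140,3),mx(b,200,100,130,140,3)]))
E
python3 pl.py "(.6385,.2,.051,0,-1,1)"
```

```text
t 5.85 pos [0.6422 0.1985 0.1063] psi -0.09 tilt 0.14 F [-0.5 -0.6 -1.7] w 0.0236
[[-0.001, 0.055, -0.004, 0, -0.1, 0, -1]] 1
end [0.6382 0.1995 0.0513] 0.01
```

View pics/p1.png

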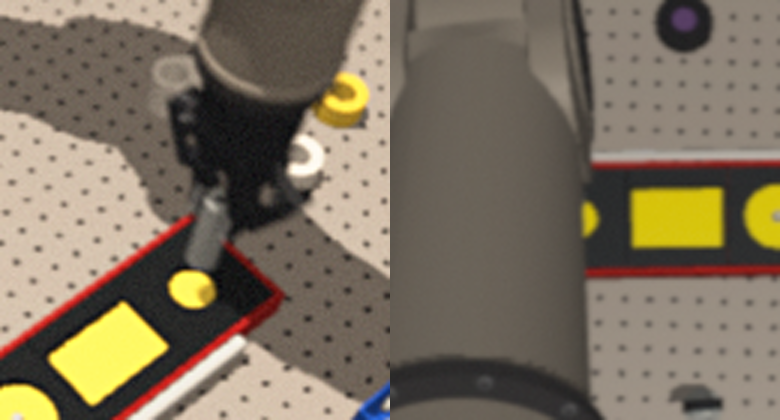

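>>> step_arm([
  [0,0,0,0,0,0,-1],
  [0,0.015,0,0,0,0,-1],
  [0,0.015,0,0,0,0,-1],
  [0,0.012,0,0,0,0,-1],
  [0,0.004,0,0,0,0,-1],
  [0,0.003,0,0,0,0,-1],
  [0,0.003,0,0,0,0,-1],
  [0,0.002,0,0,0,0,-1],
  [0,0,0,0,0,0,-1],
  [0,0,0,0,0,0,-1],
])

```text
time_s: 7.1
eef_pos: [0.6392, 0.1999, 0.0517]
tcp_rot: [-1.209, 1.209, -1.209]
force: [-0.2, -0.8, -2.6]
gripper_width: 0.0237
```

```bash
python3 - <<'E'
from h import *
a=viewer.snapshot("scene")
mx=lambda s,x,y,w,h,k: cv2.resize(s['img'][y:y+h,x:x+w],None,fx=k,fy=k,interpolation=cv2.INTER_CUBIC)
cv2.imwrite('pics/p2.png',mx(a,350,140,100,90,7))
E
python3 pl.py "(.6385,.2,.051,0,-1,1)"
```

```text
t 7.15 pos [0.6392 0.1999 0.0517] psi 0.02 tilt 0.01 F [ 0.3  0.2 -1.7] w 0.024
[[-0.0, 0.001, -0.001, 0, 0.0, 0, -1]] 1
end [0.6382 0.1999 0.0507] 0.02
```

View pics/p2.png

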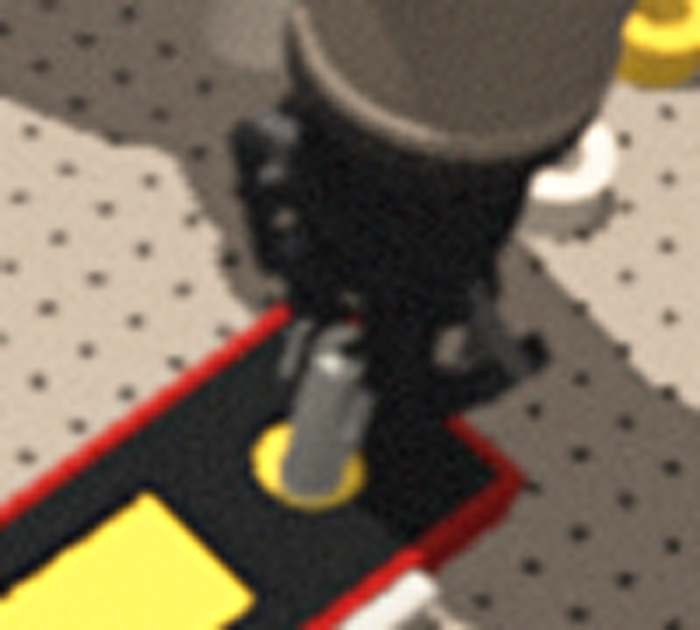

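>>> step_arm([
  [0,0.001,0,0,0,0,-1],
  [0,0,0,0,0,0,-1],
  [0,0.001,0,0,0,0,-1],
  [0,0,0,0,0,0,-1],
  [0,0,0,0,0,0,-1],
  [0,0,0,0,0,0,-1],
  [0,0,0,0,0,0,-1],
  [0,0,0,0,0,0,-1],
  [0,0,0,0,0,0,-1],
  [0,0,0,0,0,0,-1],
])

```text
time_s: 8.4
eef_pos: [0.6393, 0.2, 0.0503]
tcp_rot: [-1.209, 1.209, -1.209]
force: [-3.7, -1.4, 9.2]
gripper_width: 0.0237
```

>>> step_arm([
  [0,0,0,0,0,0,0],
  [0,0,0,0,0,0,1],
  [0,0,0,0,0,0,1],
  [0,0,0,0,0,0,1],
  [0,-0.01,0,0,0,0,1],
  [0,-0.02,0,0,0,0,1],
  [0,-0.03,0,0,0,0,1],
  [0,-0.03,0,0,0,0,1],
  [0,-0.02,0,0,0,0,1],
  [0,0,0,0,0,0,1],
])

```text
time_s: 9.65
eef_pos: [0.64, 0.2001, 0.1617]
tcp_rot: [-1.206, 1.208, -1.209]
force: [-0.1, 0.0, -1.6]
gripper_width: 0.0856
```

```bash
python3 - <<'E'
from h import *
a=viewer.snapshot("scene");b=viewer.snapshot("top")
mx=lambda s,x,y,w,h,k: cv2.resize(s['img'][y:y+h,x:x+w],None,fx=k,fy=k,interpolation=cv2.INTER_CUBIC)
cv2.imwrite('pics/p3.png',mx(a,350,140,100,90,7))
for px in [(172,159.5),(168,198),(200,188)]: print(atz(b,px,.028).round(3))
for px in [(444,140),(473,166),(429,160)]: print(atz(a,px,.028).round(3))
E
python3 pl.py "(.585,.379,.16,0,1,1)"
```

```text
[0.667 0.465 0.028]
[0.552 0.467 0.028]
[0.585 0.377 0.028]
[0.557 0.468 0.028]
[0.672 0.465 0.028]
[0.584 0.379 0.028]
t 9.75 pos [0.6388 0.1999 0.1594] psi 0.03 tilt 0.02 F [ 0.7  0.8 -0.4] w 0.0853
[[-0.179, -0.001, -0.054, 0, 0.0, 0, 1]] 1
end [0.5847 0.3789 0.1604] 0.03
```

View pics/p3.png

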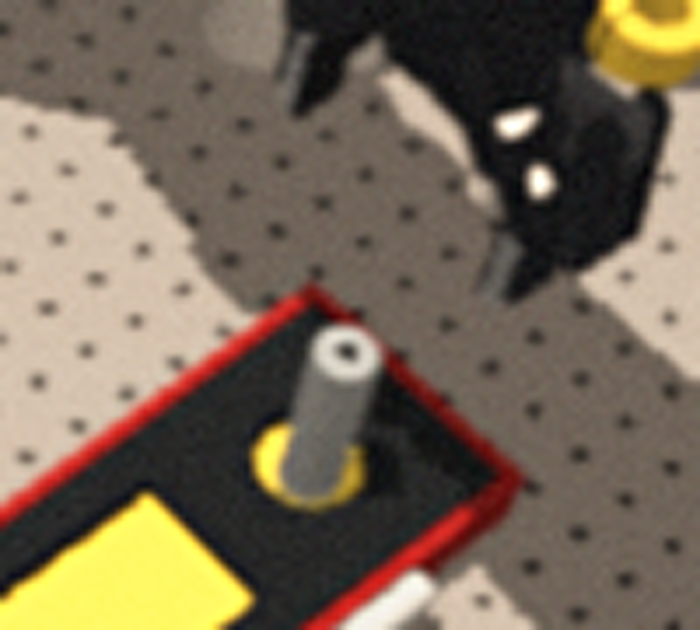

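>>> step_arm([
  [-0.045,0,-0.014,0,0,0,1],
  [-0.045,0,-0.014,0,0,0,1],
  [-0.045,0,-0.013,0,0,0,1],
  [-0.044,0,-0.013,0,0,0,1],
  [0,0,0,0,0,0,1],
  [0,0.03,0,0,0,0,1],
  [0,0.03,0,0,0,0,1],
  [0,0.03,0,0,0,0,1],
  [0,0,0,0,0,0,1],
  [0,0,0,0,0,0,1],
])

```text
time_s: 11.0
eef_pos: [0.5856, 0.3784, 0.0702]
tcp_rot: [-1.209, 1.209, -1.21]
force: [-0.2, 0.7, -0.2]
gripper_width: 0.0856
```

```bash
python3 - <<'E'
from h import *
a=viewer.snapshot("scene")
mx=lambda s,x,y,w,h,k: cv2.resize(s['img'][y:y+h,x:x+w],None,fx=k,fy=k,interpolation=cv2.INTER_CUBIC)
cv2.imwrite('pics/p4.png',mx(a,380,100,110,90,7))
E
python3 pl.py "(.585,.379,.012,0,1,1)"
```

```text
t 11.05 pos [0.5858 0.3787 0.0707] psi -0.01 tilt 0.07 F [0.3 0.  0.1] w 0.0858
[[-0.0, 0.059, -0.001, 0, 0.0, 0, 1]] 1
end [0.5848 0.3787 0.0117] -0.01
```

View pics/p4.png

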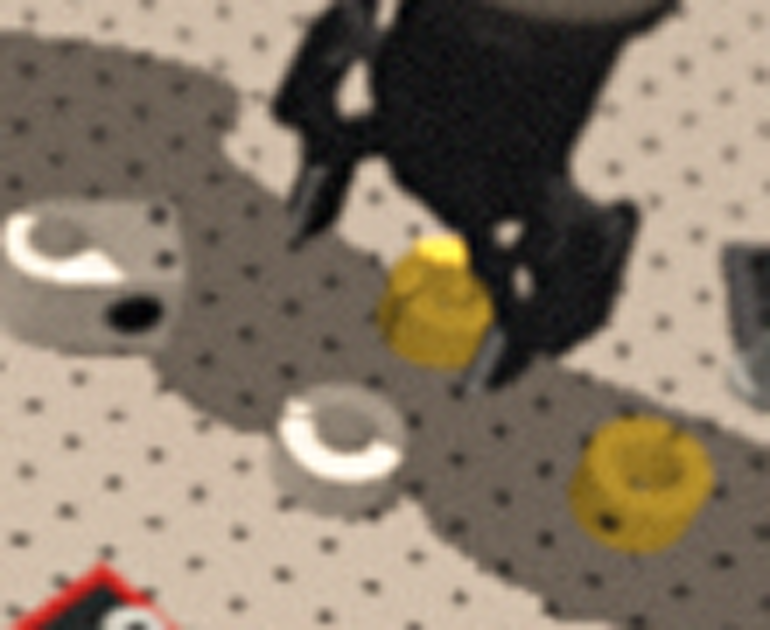

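>>> step_arm([
  [0,0.02,0,0,0,0,1],
  [0,0.02,0,0,0,0,1],
  [0,0.018,0,0,0,0,1],
  [0,0,0,0,0,0,1],
  [0,0,0,0,0,0,-1],
  [0,0,0,0,0,0,-1],
  [0,0,0,0,0,0,-1],
  [0,0,0,0,0,0,-1],
  [0,-0.01,0,0,0,0,-1],
  [0,-0.02,0,0,0,0,-1],
])

```text
time_s: 12.3
eef_pos: [0.5848, 0.3786, 0.0422]
tcp_rot: [-1.21, 1.209, -1.209]
force: [-0.1, 1.1, 0.1]
gripper_width: 0.0001
```

```bash
python3 - <<'E'
from h import *
a=viewer.snapshot("scene")
mx=lambda s,x,y,w,h,k: cv2.resize(s['img'][y:y+h,x:x+w],None,fx=k,fy=k,interpolation=cv2.INTER_CUBIC)
cv2.imwrite('pics/p5.png',mx(a,380,100,110,90,7))
E
python3 pl.py "(.585,.379,.2,0,-1,4),(.648,0,.2,0,-1,8),(.648,0,.1,0,-1,4),(.648,0,.045,0,-1,4)"
```

```text
t 12.35 pos [0.5864 0.3794 0.0456] psi 0.0 tilt 0.17 F [1.5 0.4 3.3] w -0.0
[[0.0, -0.039, -0.0, 0, 0.0, 0, -1], [0.0, -0.038, -0.001, 0, 0.0, 0, -1], [0.0, -0.039, -0.0, 0, 0.0, 0, -1], [0.0, -0.038, -0.0, 0, 0.0, 0, -1], [0.047, -0.0, 0.008, 0, 0.0, 0, -1], [0.048, -0.0, 0.008, 0, 0.0, 0, -1], [0.047, -0.0, 0.007, 0, 0.0, 0, -1], [0.048, -0.0, 0.008, 0, 0.0, 0, -1], [0.047, -0.0, 0.008, 0, 0.0, 0, -1], [0.048, -0.0, 0.008, 0, 0.0, 0, -1]] 10
[[0.047, -0.0, 0.008, 0, 0.0, 0, -1], [0.047, -0.0, 0.008, 0, 0.0, 0, -1], [0.0, 0.025, -0.0, 0, 0.0, 0, -1], [0.0, 0.025, -0.0, 0, 0.0, 0, -1], [0.0, 0.025, -0.0, 0, 0.0, 0, -1], [0.0, 0.025, -0.0, 0, 0.0, 0, -1], [0.0, 0.014, -0.0, 0, 0.0, 0, -1], [0.0, 0.013, -0.0, 0, 0.0, 0, -1], [0.0, 0.014, -0.0, 0, 0.0, 0, -1], [0.0, 0.014, -0.0, 0, 0.0, 0, -1]] 10
end [6.484e-01 4.000e-04 4.460e-02] 0.0
```

View pics/p5.png

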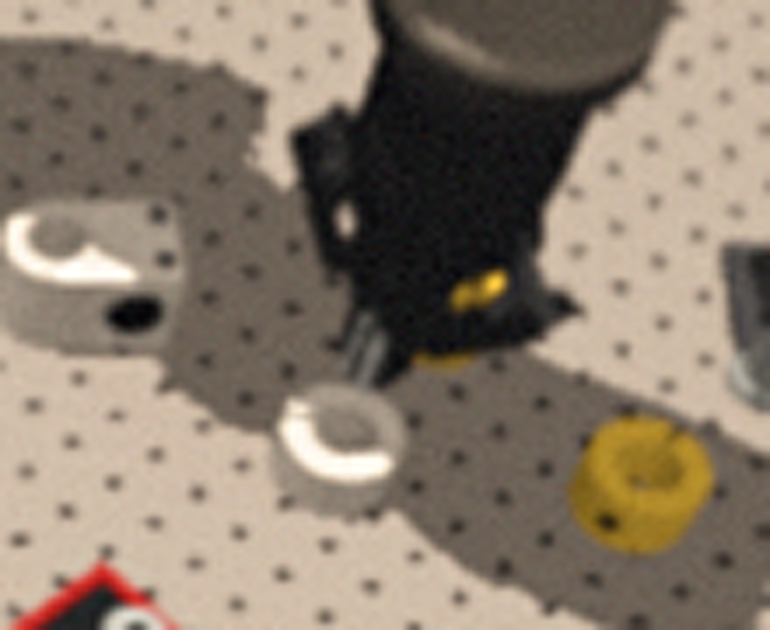

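Run:
```python
from h import *
a=viewer.snapshot("scene");b=viewer.snapshot("top")
p=bot.sense()['eef_pos']; print(p,proj(a,p),proj(b,p), proj(a,(.585,.379,.028)),proj(b,(.585,.379,.028)))
mx=lambda s,x,y,w,h,k: cv2.resize(s['img'][y:y+h,x:x+w],None,fx=k,fy=k,interpolation=cv2.INTER_CUBIC)
v=mx(a,400,120,60,60,12)
for q,c in [(p,(0,0,255)),((.585,.379,.028),(255,0,0)),((.585,.379,0),(0,255,0))]:
    u=(proj(a,q)-[400,120]+.5)*12; cv2.circle(v,tuple(int(t) for t in u),5,c,-1)
cv2.imwrite('pics/p6.png',v)
print(boxes_of(a,'collar_mid')[:3],boxes_of(b,'collar_mid')[:3])
```

```text
[0.58599708 0.37946954 0.0436751 ] [430.81645957 156.92826232] [197.64989704 186.54082681] [429.07818016 160.22943271] [199.31886263 187.80981808]
[{'rect': [336.1, 249.4, 52.9, 48.1], 'p': 0.61}, {'rect': [425.9, 166.3, 18.5, 15.5], 'p': 0.6}, {'rect': [471.2, 169.9, 23.1, 20.0], 'p': 0.53}] [{'rect': [202.8, 186.2, 14.6, 17.6], 'p': 0.69}]
```

View pics/p6.png

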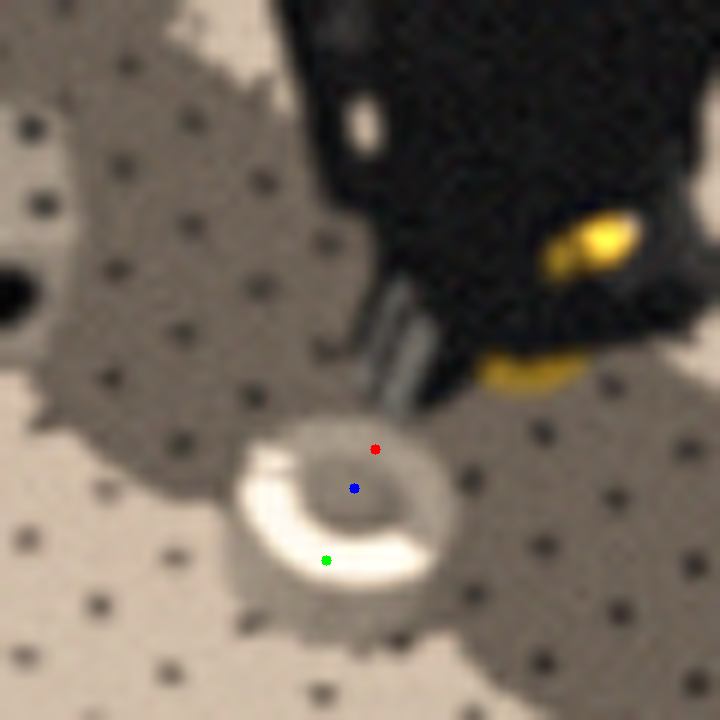

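>>> step_arm([
  [0,-0.01,0,0,0,0,-1],
  [0,-0.01,0,0,0,0,-1],
  [0,0,0,0,0,0,-1],
  [0,0,0,0,0,0,-1],
  [0,0,0,0,0,0,-1],
  [0,0,0,0,0,0,-1],
  [0,0,0,0,0,0,-1],
  [0,0,0,0,0,0,-1],
  [0,0,0,0,0,0,-1],
  [0,0,0,0,0,0,-1],
])

```text
time_s: 13.8
eef_pos: [0.585, 0.3789, 0.0615]
tcp_rot: [-1.209, 1.209, -1.209]
force: [0.1, -0.4, 0.0]
gripper_width: 0.0001
```

Run:
```python
from h import *
a=viewer.snapshot("scene")
p=bot.sense()['eef_pos']; print(p,bot.sense()['gripper_width'])
mx=lambda s,x,y,w,h,k: cv2.resize(s['img'][y:y+h,x:x+w],None,fx=k,fy=k,interpolation=cv2.INTER_CUBIC)
v=mx(a,400,120,60,60,12)
for q,c in [(p,(0,0,255)),(p+[0,0,.019],(0,255,255)),((.585,.379,.028),(255,0,0)),((.585,.379,0),(0,255,0))]:
    u=(proj(a,q)-[400,120]+.5)*12; cv2.circle(v,tuple(int(t) for t in u),5,c,-1)
cv2.imwrite('pics/p7.png',v)
```

```text
[0.58504633 0.37883971 0.06148976] -0.00022076391066174915
```

View pics/p7.png

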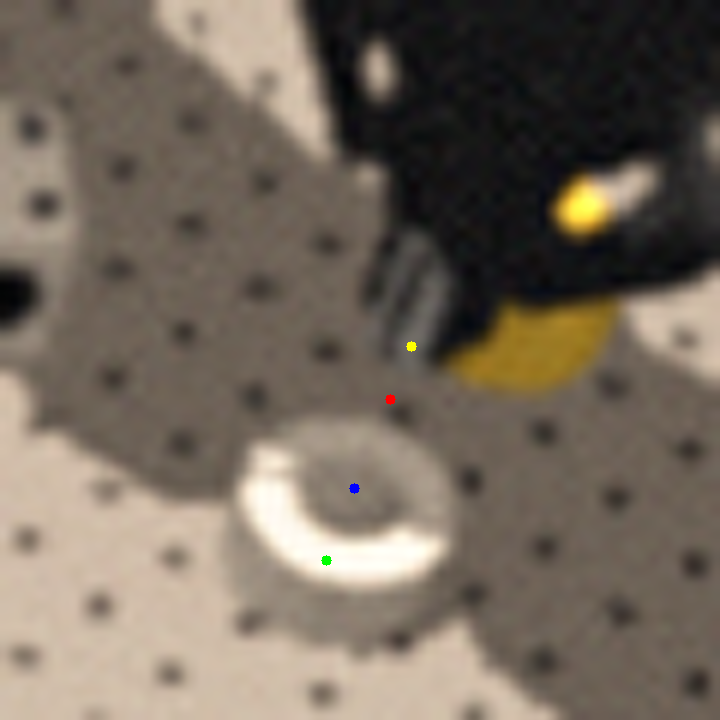

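Run:
```python
from h import *
a=viewer.snapshot("scene")
print('open, TCP .0707: left (422,134.5) right(449,155)')
for dx in(-.0425,.0425):
    for z in (.0707,.08,.09,.10,.11): print(dx,z,proj(a,(.5857+dx,.3787,z)).round(1))
print('shut .0615')
for z in (.0615,.07,.08): print(z,proj(a,(.585,.379,z)).round(1), '12x', ((proj(a,(.585,.379,z))-[400,120]+.5)*12).round())
```

```text
open, TCP .0707: left (422,134.5) right(449,155)
-0.0425 0.0707 [422.2 141.2]
-0.0425 0.08 [422.9 138.9]
-0.0425 0.09 [423.8 136.5]
-0.0425 0.1 [424.6 134. ]
-0.0425 0.11 [425.5 131.5]
0.0425 0.0707 [444.2 160.8]
0.0425 0.08 [445.1 158.7]
0.0425 0.09 [446.2 156.3]
0.0425 0.1 [447.3 154. ]
0.0425 0.11 [448.4 151.5]
shut .0615
0.0615 [432.  152.7] 12x [390. 399.]
0.07 [432.8 150.8] 12x [400. 375.]
0.08 [433.7 148.4] 12x [411. 347.]
```

The shut fingertips sit about 12 mm behind the reported TCP, so the first try closed just above the collar. The collar did not move. I'll go lower.

>>> step_arm([
  [0,0,0,0,0,0,1],
  [0,0,0,0,0,0,1],
  [0,0,0,0,0,0,1],
  [0,0,0,0,0,0,1],
  [0,0,0,0,0,0,1],
  [0,0.016,0,0,0,0,1],
  [0,0.016,0,0,0,0,1],
  [0,0.016,0,0,0,0,1],
  [0,0.015,0,0,0,0,1],
  [0,0,0,0,0,0,1],
])

```text
time_s: 15.15
eef_pos: [0.5843, 0.3782, -0.0032]
tcp_rot: [-1.212, 1.21, -1.209]
force: [0.3, 0.5, 0.5]
gripper_width: 0.0854
```

>>> step_arm([
  [0,0,0,0,0,0,1],
  [0,0,0,0,0,0,-1],
  [0,0,0,0,0,0,-1],
  [0,0,0,0,0,0,-1],
  [0,0,0,0,0,0,-1],
  [0,0,0,0,0,0,-1],
  [0,-0.01,0,0,0,0,-1],
  [0,-0.015,0,0,0,0,-1],
  [0,-0.025,0,0,0,0,-1],
  [0,0,0,0,0,0,-1],
])

```text
time_s: 16.4
eef_pos: [0.5863, 0.3796, 0.0513]
tcp_rot: [-1.205, 1.208, -1.209]
force: [1.2, -0.5, -1.3]
gripper_width: 0.047
```

```bash
python3 - <<'E'
from h import *
a=viewer.snapshot("scene")
mx=lambda s,x,y,w,h,k: cv2.resize(s['img'][y:y+h,x:x+w],None,fx=k,fy=k,interpolation=cv2.INTER_CUBIC)
cv2.imwrite('pics/p8.png',mx(a,390,110,80,80,8))
E
python3 pl.py "(.585,.379,.15,0,-1,3),(.648,0,.15,0,-1,7),(.648,0,.15,0,-1,1),(.648,0,.045,0,-1,5)"
```

```text
t 16.45 pos [0.5856 0.3793 0.0499] psi 0.02 tilt 0.12 F [-0.3 -0.2 -2.4] w 0.047
[[0.0, -0.033, -0.0, 0, 0.0, 0, -1], [0.0, -0.034, -0.0, 0, 0.0, 0, -1], [0.0, -0.033, -0.001, 0, 0.0, 0, -1], [0.054, -0.0, 0.009, 0, 0.0, 0, -1], [0.054, -0.0, 0.009, 0, 0.0, 0, -1], [0.055, -0.0, 0.009, 0, 0.0, 0, -1], [0.054, -0.0, 0.009, 0, 0.0, 0, -1], [0.054, -0.0, 0.009, 0, 0.0, 0, -1], [0.054, -0.0, 0.009, 0, 0.0, 0, -1], [0.054, -0.0, 0.009, 0, 0.0, 0, -1]] 10
[[0.0, -0.0, 0.0, 0, 0.0, 0, -1], [0.0, 0.021, 0.0, 0, 0.0, 0, -1], [0.0, 0.021, 0.0, 0, 0.0, 0, -1], [0.0, 0.021, 0.0, 0, 0.0, 0, -1], [0.0, 0.021, 0.0, 0, 0.0, 0, -1], [0.0, 0.021, 0.0, 0, 0.0, 0, -1]] 6
end [6.477e-01 3.000e-04 4.490e-02] 0.02
```

View pics/p8.png

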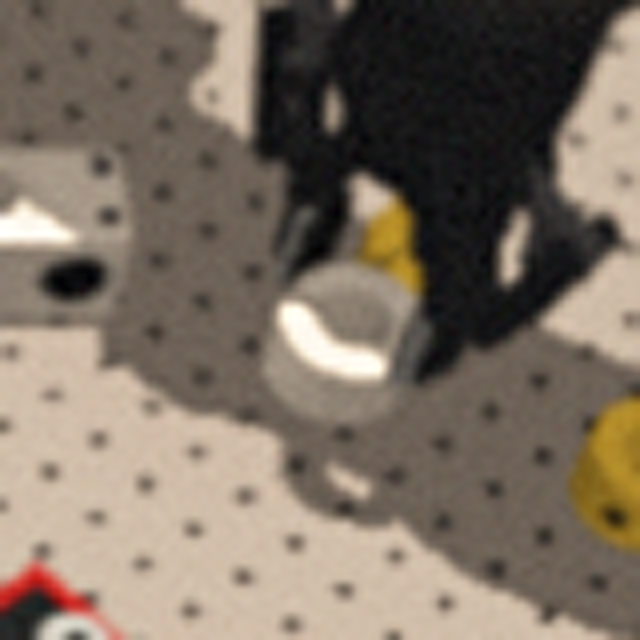

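>>> step_arm([
  [0,-0.033,0,0,0,0,-1],
  [0,-0.034,0,0,0,0,-1],
  [0,-0.033,0,0,0,0,-1],
  [0.054,0,0.009,0,0,0,-1],
  [0.054,0,0.009,0,0,0,-1],
  [0.055,0,0.009,0,0,0,-1],
  [0.054,0,0.009,0,0,0,-1],
  [0.054,0,0.009,0,0,0,-1],
  [0.054,0,0.009,0,0,0,-1],
  [0.054,0,0.009,0,0,0,-1],
])

```text
time_s: 17.7
eef_pos: [0.6479, -0.0017, 0.148]
tcp_rot: [-1.21, 1.209, -1.208]
force: [1.0, -0.3, -1.5]
gripper_width: 0.0471
```

>>> step_arm([
  [0,0,0,0,0,0,-1],
  [0,0.022,0,0,0,0,-1],
  [0,0.022,0,0,0,0,-1],
  [0,0.022,0,0,0,0,-1],
  [0,0.022,0,0,0,0,-1],
  [0,0.021,0,0,0,0,-1],
  [0,0,0,0,0,0,-1],
  [0,0,0,0,0,0,-1],
  [0,0,0,0,0,0,-1],
  [0,0,0,0,0,0,-1],
])

```text
time_s: 18.95
eef_pos: [0.6485, -0.0001, 0.0402]
tcp_rot: [-1.209, 1.208, -1.209]
force: [1.0, 0.8, -2.1]
gripper_width: 0.047
```

```bash
python3 - <<'E'
from h import *
a=viewer.snapshot("scene");b=viewer.snapshot("top")
mx=lambda s,x,y,w,h,k: cv2.resize(s['img'][y:y+h,x:x+w],None,fx=k,fy=k,interpolation=cv2.INTER_CUBIC)
cv2.imwrite('pics/p9.png',np.hstack([mx(a,290,200,90,90,4.4),mx(b,280,120,90,90,4.4)]))
E
python3 pl.py "(.648,0,.017,0,-1,5)"
```

```text
t 19.05 pos [ 6.484e-01 -1.000e-04  3.990e-02] psi 0.02 tilt 0.03 F [ 0.2  0.1 -1.3] w 0.0472
[[-0.0, 0.005, -0.0, 0, 0.0, 0, -1], [-0.0, 0.004, -0.0, 0, 0.0, 0, -1], [-0.0, 0.005, -0.0, 0, 0.0, 0, -1], [-0.0, 0.004, -0.0, 0, 0.0, 0, -1], [-0.0, 0.005, -0.0, 0, 0.0, 0, -1]] 5
end [ 6.484e-01 -1.000e-04  1.690e-02] 0.02
```

View pics/p9.png

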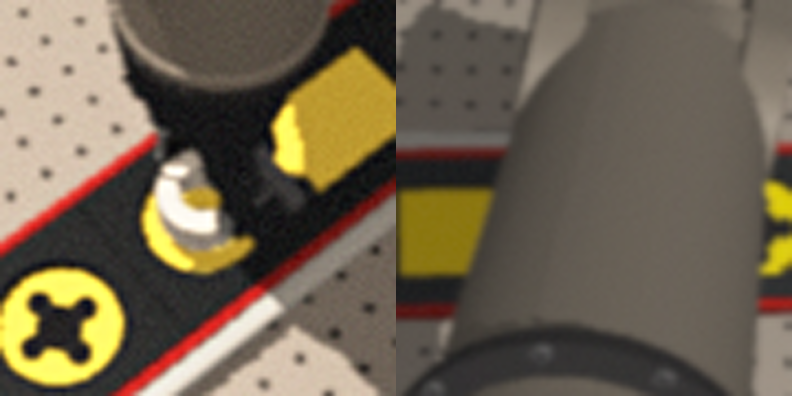

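>>> step_arm([
  [0,0.006,0,0,0,0,-1],
  [0,0.006,0,0,0,0,-1],
  [0,0.005,0,0,0,0,-1],
  [0,0.003,0,0,0,0,-1],
  [0,0.001,0,0,0,0,-1],
  [0,0.001,0,0,0,0,-1],
  [0,0.001,0,0,0,0,-1],
  [0,0,0,0,0,0,-1],
  [0,0,0,0,0,0,-1],
  [0,0,0,0,0,0,-1],
])

```text
time_s: 20.3
eef_pos: [0.648, -0.0002, 0.0183]
tcp_rot: [-1.209, 1.21, -1.208]
force: [-13.8, 2.4, 29.9]
gripper_width: 0.0471
```

Run:
```python
from h import *
a=viewer.snapshot("scene")
mx=lambda s,x,y,w,h,k: cv2.resize(s['img'][y:y+h,x:x+w],None,fx=k,fy=k,interpolation=cv2.INTER_CUBIC)
cv2.imwrite('pics/p10.png',mx(a,305,215,60,60,12))
print(bot.sense()['force'],bot.sense()['eef_pos'])
```

```text
[-13.09416607   1.3361675   29.34529898] [ 6.48050520e-01 -1.90192512e-04  1.83074600e-02]
```

View pics/p10.png

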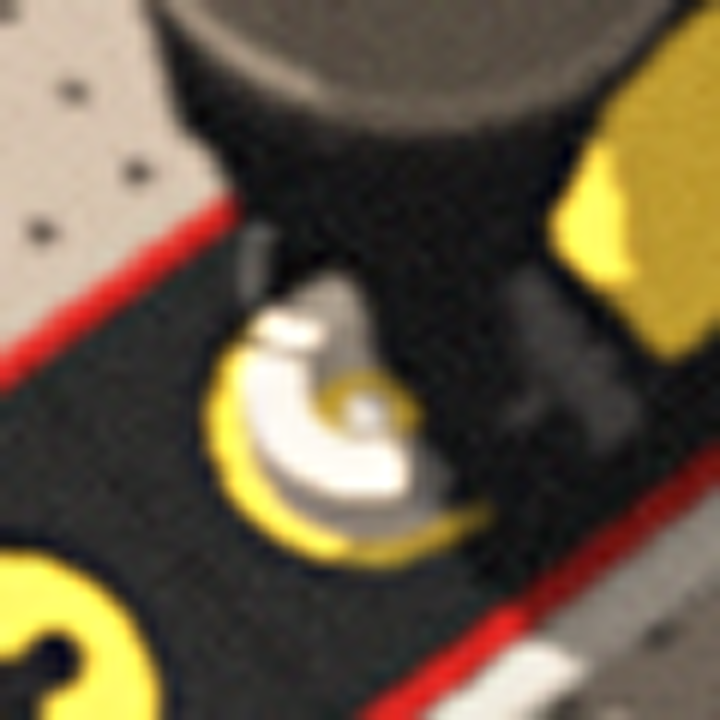

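>>> step_arm([
  [0,-0.001,0,0,0,0,-1],
  [0,0,0,0,0,0,0.5],
  [0,0,0,0,0,0,0.9],
  [0,0,0,0,0,0,0.9],
  [0,0,0,0,0,0,0.9],
  [0,-0.01,0,0,0,0,0.9],
  [0,-0.025,0,0,0,0,0.9],
  [0,-0.04,0,0,0,0,0.9],
  [0,-0.04,0,0,0,0,0.5],
  [0,-0.03,0,0,0,0,0.2],
])

```text
time_s: 21.6
eef_pos: [0.6485, -0.0003, 0.1651]
tcp_rot: [-1.208, 1.208, -1.21]
force: [-0.1, 0.3, 0.2]
gripper_width: 0.0515
```

```bash
python3 - <<'E'
from h import *
a=viewer.snapshot("scene");b=viewer.snapshot("top")
mx=lambda s,x,y,w,h,k: cv2.resize(s['img'][y:y+h,x:x+w],None,fx=k,fy=k,interpolation=cv2.INTER_CUBIC)
cv2.imwrite('pics/p11.png',mx(a,305,215,60,60,12))
print(atz(b,(412,214),.01),atz(a,(222,271),.01),atz(b,(449,243),.01))
E
python3 pl.py "(.447,-.222,.14,-90,.2,9),(.447,-.222,.14,-90,.2,1)"
```

```text
[ 0.52917872 -0.25328885  0.01      ] [ 0.52731815 -0.25460526  0.01      ] [ 0.44573644 -0.36377153  0.01      ]
t 21.7 pos [ 6.500e-01 -4.000e-04  1.667e-01] psi -0.0 tilt 0.31 F [1.1 0.4 0.1] w 0.051
[[0.025, 0.003, -0.023, 0, 10.0, 0, 0.2], [0.028, 0.003, -0.018, 0, 10.0, 0, 0.2], [0.031, 0.003, -0.012, 0, 10.0, 0, 0.2], [0.032, 0.003, -0.008, 0, 10.0, 0, 0.2], [0.033, 0.003, -0.001, 0, 10.0, 0, 0.2], [0.034, 0.003, 0.004, 0, 10.0, 0, 0.2], [0.031, 0.003, 0.01, 0, 10.0, 0, 0.2], [0.03, 0.003, 0.016, 0, 10.0, 0, 0.2], [0.026, 0.003, 0.02, 0, 10.0, 0, 0.2], [0.0, -0.0, 0.0, 0, 0.0, 0, 0.2]] 10
end [ 0.4474 -0.2218  0.1397] -90.0
```

View pics/p11.png

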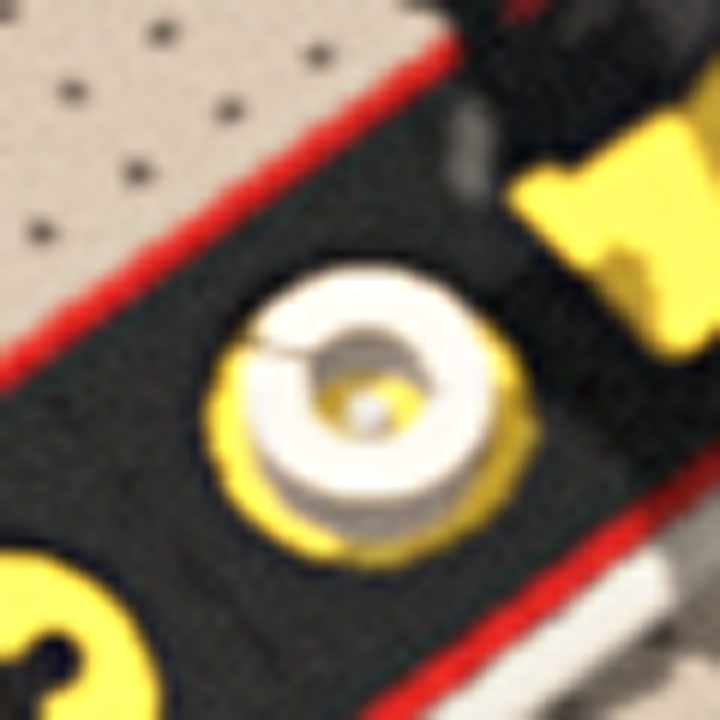

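>>> step_arm([
  [0.025,0.003,-0.023,0,10,0,0.2],
  [0.028,0.003,-0.018,0,10,0,0.2],
  [0.031,0.003,-0.012,0,10,0,0.2],
  [0.032,0.003,-0.008,0,10,0,0.2],
  [0.033,0.003,-0.001,0,10,0,0.2],
  [0.034,0.003,0.004,0,10,0,0.2],
  [0.031,0.003,0.01,0,10,0,0.2],
  [0.03,0.003,0.016,0,10,0,0.2],
  [0.026,0.003,0.02,0,10,0,0.2],
  [0,0,0,0,0,0,0.2],
])

```text
time_s: 22.95
eef_pos: [0.4439, -0.223, 0.1354]
tcp_rot: [-0.005, -2.219, 2.218]
force: [-0.3, -0.3, -0.7]
gripper_width: 0.051
```

>>> step_arm([
  [0,0,0,0,0,0,0.2],
  [0,0.02,0,0,0,0,0.2],
  [0,0.02,0,0,0,0,0.2],
  [0,0.02,0,0,0,0,0.2],
  [0,0,0,0,0,0,0.2],
  [0,0,0,0,0,0,0.2],
  [0,0,0,0,0,0,0.2],
  [0,0,0,0,0,0,0.2],
  [0,0,0,0,0,0,0.2],
  [0,0,0,0,0,0,0.2],
])

```text
time_s: 24.2
eef_pos: [0.4457, -0.2216, 0.0756]
tcp_rot: [-0.0, 2.221, -2.221]
force: [-0.0, 0.5, -0.3]
gripper_width: 0.0509
```

```bash
python3 - <<'E'
from h import *
a=viewer.snapshot("scene")
mx=lambda s,x,y,w,h,k: cv2.resize(s['img'][y:y+h,x:x+w],None,fx=k,fy=k,interpolation=cv2.INTER_CUBIC)
v=mx(a,180,190,70,70,10)
p=bot.sense()['eef_pos']
for q,c in [(p,(0,0,255)),(p+[0,0,.019],(0,255,255)),((.447,-.222,.07),(255,0,0))]:
    u=(proj(a,q)-[180,190]+.5)*10; cv2.circle(v,tuple(int(t) for t in u),4,c,-1)
cv2.imwrite('pics/p12.png',v)
E
python3 pl.py "(.447,-.222,.026,-90,.2,4)"
```

```text
t 24.25 pos [ 0.4457 -0.2216  0.0756] psi -89.98 tilt 0.0 F [-0.7  0.5 -1.3] w 0.0514
[[-0.0, 0.012, 0.0, 0, 0.0, 0, 0.2], [-0.001, 0.013, 0.0, 0, 0.0, 0, 0.2], [0.0, 0.012, 0.0, 0, 0.0, 0, 0.2], [-0.0, 0.013, 0.0, 0, 0.0, 0, 0.2]] 4
end [ 0.4467 -0.2216  0.0256] -89.98
```

View pics/p12.png

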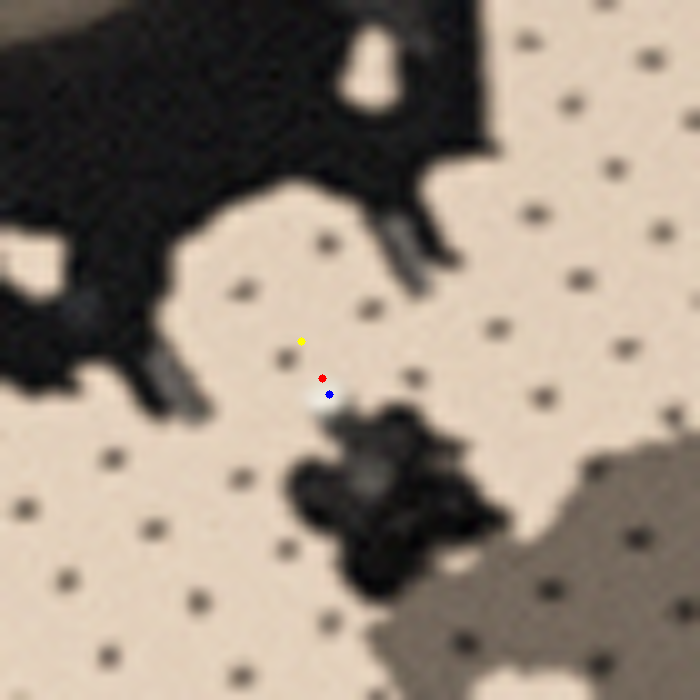

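>>> step_arm([
  [-0.001,0.012,0,0,0,0,0.2],
  [0,0.013,0,0,0,0,0.2],
  [0,0.013,0,0,0,0,0.2],
  [0,0.012,0,0,0,0,0.2],
  [0,0,0,0,0,0,0.2],
  [0,0,0,0,0,0,-1],
  [0,0,0,0,0,0,-1],
  [0,0,0,0,0,0,-1],
  [0,0,0,0,0,0,-1],
  [0,0,0,0,0,0,-1],
])

```text
time_s: 25.5
eef_pos: [0.4468, -0.2216, 0.0257]
tcp_rot: [-0.0, 2.221, -2.221]
force: [0.3, 0.6, 1.7]
gripper_width: 0.0078
```

```bash
python3 pl.py "(.4467,-.2216,.11,-90,-1,4),(.653,-.1,.11,-90,-1,6)"
```

```text
t 25.5 pos [ 0.4468 -0.2216  0.0257] psi -89.98 tilt 0.01 F [0.3 0.6 1.7] w 0.0078
[[0.0, -0.021, 0.0, 0, 0.0, 0, -1], [0.0, -0.021, 0.0, 0, 0.0, 0, -1], [0.0, -0.021, 0.0, 0, 0.0, 0, -1], [0.0, -0.021, 0.0, 0, 0.0, 0, -1], [-0.034, -0.0, -0.02, 0, 0.0, 0, -1], [-0.035, -0.0, -0.02, 0, 0.0, 0, -1], [-0.034, -0.0, -0.021, 0, 0.0, 0, -1], [-0.034, -0.0, -0.02, 0, 0.0, 0, -1], [-0.035, -0.0, -0.02, 0, 0.0, 0, -1], [-0.034, -0.0, -0.02, 0, 0.0, 0, -1]] 10
end [ 0.6528 -0.1005  0.1097] -89.98
```

>>> step_arm([
  [0,-0.015,0,0,0,0,-1],
  [0,-0.022,0,0,0,0,-1],
  [0,-0.025,0,0,0,0,-1],
  [0,-0.022,0,0,0,0,-1],
  [-0.034,0,-0.02,0,0,0,-1],
  [-0.035,0,-0.02,0,0,0,-1],
  [-0.034,0,-0.021,0,0,0,-1],
  [-0.034,0,-0.02,0,0,0,-1],
  [-0.035,0,-0.02,0,0,0,-1],
  [-0.034,0,-0.02,0,0,0,-1],
])

```text
time_s: 26.75
eef_pos: [0.6537, -0.0998, 0.1106]
tcp_rot: [-0.0, 2.221, -2.222]
force: [0.2, -1.2, -1.3]
gripper_width: 0.0087
```

>>> step_arm([
  [0,0,0,0,0,0,-1],
  [0,0.015,0,0,0,0,-1],
  [0,0.015,0,0,0,0,-1],
  [0,0.01,0,0,0,0,-1],
  [0,0.005,0,0,0,0,-1],
  [0,0,0,0,0,0,-1],
  [0,0,0,0,0,0,-1],
  [0,0,0,0,0,0,-1],
  [0,0,0,0,0,0,-1],
  [0,0,0,0,0,0,-1],
])

```text
time_s: 28.0
eef_pos: [0.6527, -0.1005, 0.0646]
tcp_rot: [-0.0, 2.221, -2.221]
force: [-0.9, 0.1, -1.2]
gripper_width: 0.0082
```

```bash
python3 - <<'E'
from h import *
a=viewer.snapshot("scene")
mx=lambda s,x,y,w,h,k: cv2.resize(s['img'][y:y+h,x:x+w],None,fx=k,fy=k,interpolation=cv2.INTER_CUBIC)
cv2.imwrite('pics/p13.png',mx(a,265,230,70,70,10))
E
python3 pl.py "(.653,-.1,.046,-90,-1,4)"
```

```text
t 28.05 pos [ 0.6527 -0.1005  0.0646] psi -89.98 tilt 0.0 F [-0.7 -0.6 -0.4] w 0.0084
[[-0.0, 0.005, -0.0, 0, 0.0, 0, -1], [-0.0, 0.004, -0.0, 0, 0.0, 0, -1], [-0.0, 0.005, -0.0, 0, 0.0, 0, -1], [-0.0, 0.005, -0.001, 0, 0.0, 0, -1]] 4
end [ 0.6527 -0.0995  0.0456] -89.98
```

View pics/p13.png

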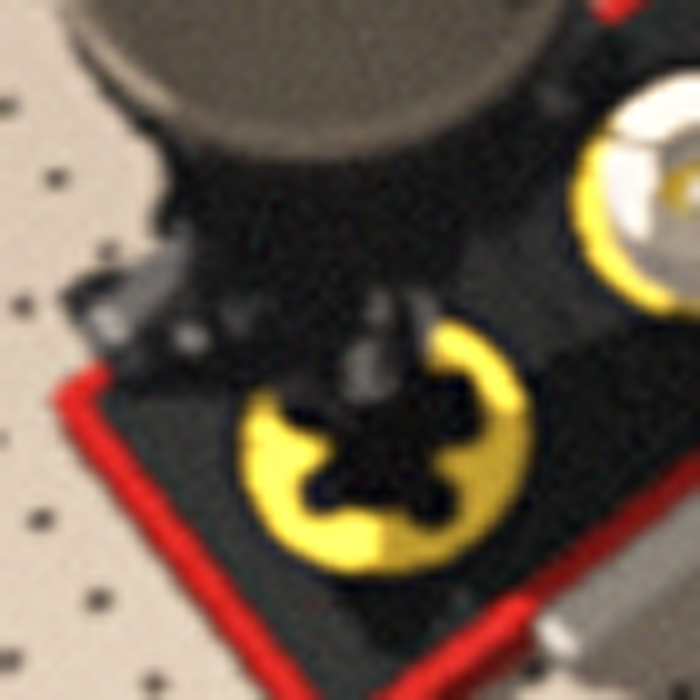

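>>> step_arm([
  [0,0.006,0,0,0,0,-1],
  [0,0.006,0,0,0,0,-1],
  [0,0.004,0,0,0,0,-1],
  [0,0.002,0,0,0,0,-1],
  [0,0.001,0,0,0,0,-1],
  [0,0,0,0,0,0,-1],
  [0,0.001,0,0,0,0,-1],
  [0,0,0,0,0,0,-1],
  [0,0,0,0,0,0,-1],
  [0,0,0,0,0,0,-1],
])

```text
time_s: 29.3
eef_pos: [0.6528, -0.1007, 0.0447]
tcp_rot: [0.0, 2.221, -2.221]
force: [0.5, -0.7, 3.7]
gripper_width: 0.0078
```

>>> step_arm([
  [0,0,0,0,0,0,-0.5],
  [0,0,0,0,0,0,0],
  [0,0,0,0,0,0,0],
  [0,0,0,0,0,0,0],
  [0,-0.015,0,0,0,0,0],
  [0,-0.025,0,0,0,0,0],
  [0,-0.035,0,0,0,0,0],
  [0,-0.04,0,0,0,0,0],
  [0,-0.03,0,0,0,0,0],
  [0,0,0,0,0,0,0.5],
])

```text
time_s: 30.55
eef_pos: [0.6538, -0.1011, 0.1928]
tcp_rot: [0.005, 2.219, -2.219]
force: [-0.7, 0.4, -0.3]
gripper_width: 0.0596
```

```bash
python3 - <<'E'
from h import *
a=viewer.snapshot("scene")
mx=lambda s,x,y,w,h,k: cv2.resize(s['img'][y:y+h,x:x+w],None,fx=k,fy=k,interpolation=cv2.INTER_CUBIC)
cv2.imwrite('pics/p14.png',mx(a,265,230,70,70,10))
for z in(.019,.089): print(((proj(a,(.653,-.1,z))-[265,230]+.5)*10).round())
E
python3 pl.py "(.53,.12,.19,-65,1,6),(.4587,.350,.15,-36.1,1,6),(.4587,.350,.15,-36.1,1,1)"
```

```text
[388. 447.]
[373. 337.]
t 30.6 pos [ 0.6531 -0.1006  0.1911] psi -89.98 tilt 0.12 F [0.4 0.3 0.2] w 0.064
[[0.021, 0.0, -0.037, 0, -4.2, 0, 1], [0.017, 0.0, -0.038, 0, -4.1, 0, 1], [0.015, 0.001, -0.039, 0, -4.2, 0, 1], [0.012, -0.0, -0.041, 0, -4.2, 0, 1], [0.009, -0.0, -0.041, 0, -4.1, 0, 1], [0.007, 0.0, -0.042, 0, -4.2, 0, 1], [-0.006, 0.007, -0.04, 0, -4.8, 0, 1], [-0.008, 0.006, -0.039, 0, -4.8, 0, 1], [-0.012, 0.007, -0.038, 0, -4.8, 0, 1], [-0.016, 0.007, -0.037, 0, -4.9, 0, 1]] 10
[[-0.018, 0.006, -0.036, 0, -4.8, 0, 1], [-0.021, 0.007, -0.034, 0, -4.8, 0, 1], [-0.0, 0.0, 0.0, 0, 0.0, 0, 1]] 3
end [0.4584 0.3502 0.1501] -36.08
```

View pics/p14.png

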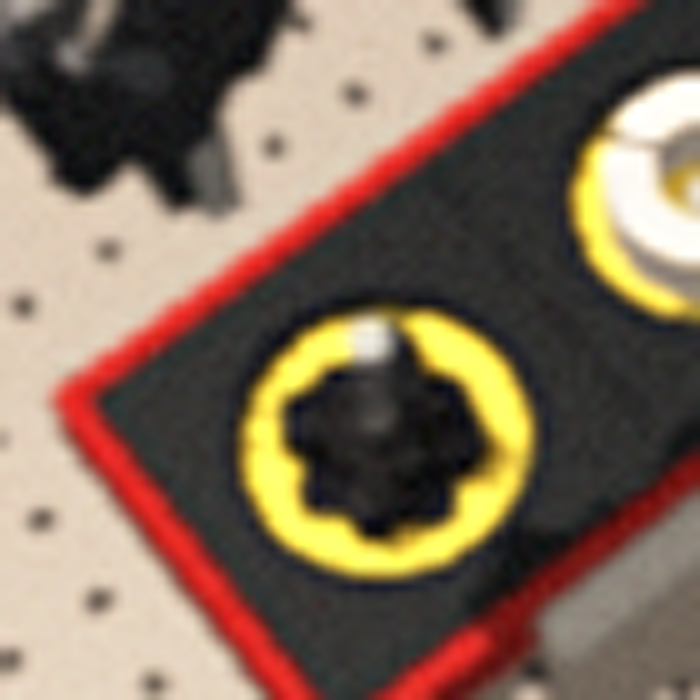

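>>> step_arm([
  [0.021,0,-0.037,0,-4.2,0,1],
  [0.017,0,-0.038,0,-4.1,0,1],
  [0.015,0.001,-0.039,0,-4.2,0,1],
  [0.012,0,-0.041,0,-4.2,0,1],
  [0.009,0,-0.041,0,-4.1,0,1],
  [0.007,0,-0.042,0,-4.2,0,1],
  [-0.006,0.007,-0.04,0,-4.8,0,1],
  [-0.008,0.006,-0.039,0,-4.8,0,1],
  [-0.012,0.007,-0.038,0,-4.8,0,1],
  [-0.016,0.007,-0.037,0,-4.9,0,1],
])

```text
time_s: 31.85
eef_pos: [0.4812, 0.2748, 0.1609]
tcp_rot: [-0.723, 1.766, -1.766]
force: [1.1, 0.5, -0.2]
gripper_width: 0.0855
```

>>> step_arm([
  [-0.018,0.006,-0.036,0,-4.8,0,1],
  [-0.021,0.007,-0.034,0,-4.8,0,1],
  [0,0,0,0,0,0,1],
  [0,0.025,0,0,0,0,1],
  [0,0.025,0,0,0,0,1],
  [0,0.02,0,0,0,0,1],
  [0,0,0,0,0,0,1],
  [0,0,0,0,0,0,1],
  [0,0,0,0,0,0,1],
  [0,0,0,0,0,0,1],
])

```text
time_s: 33.1
eef_pos: [0.4581, 0.3506, 0.0791]
tcp_rot: [-0.842, 1.656, -1.655]
force: [-0.1, 0.5, 0.1]
gripper_width: 0.0854
```

```bash
python3 - <<'E'
from h import *
a=viewer.snapshot("scene")
mx=lambda s,x,y,w,h,k: cv2.resize(s['img'][y:y+h,x:x+w],None,fx=k,fy=k,interpolation=cv2.INTER_CUBIC)
cv2.imwrite('pics/p15.png',mx(a,355,90,80,75,9))
E
python3 pl.py "(.4587,.350,.004,-36.1,1,4)"
```

```text
t 33.15 pos [0.458  0.3505 0.079 ] psi -36.08 tilt 0.04 F [ 0.5 -0.5  0.3] w 0.0856
[[0.0, 0.019, 0.0, 0, 0.0, 0, 1], [0.0, 0.018, 0.0, 0, 0.0, 0, 1], [0.0, 0.019, 0.001, 0, 0.0, 0, 1], [0.0, 0.019, -0.0, 0, 0.0, 0, 1]] 4
end [0.4588 0.3499 0.004 ] -36.08
```

View pics/p15.png

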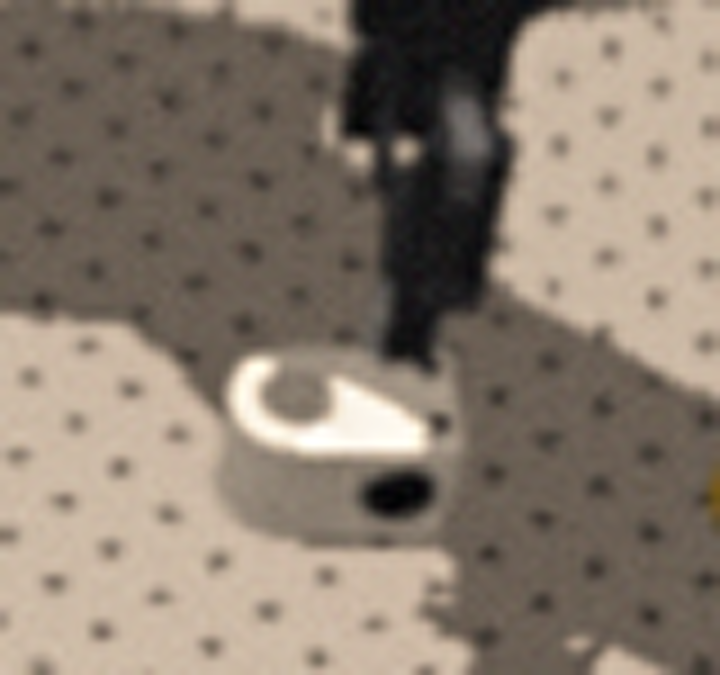

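>>> step_arm([
  [0,0.022,0.001,0,0,0,1],
  [0,0.022,0,0,0,0,1],
  [0,0.02,0,0,0,0,1],
  [0,0.011,0,0,0,0,1],
  [0,0,0,0,0,0,1],
  [0,0,0,0,0,0,-1],
  [0,0,0,0,0,0,-1],
  [0,0,0,0,0,0,-1],
  [0,0,0,0,0,0,-1],
  [0,0,0,0,0,0,-1],
], force=55)

```text
time_s: 34.4
eef_pos: [0.459, 0.35, 0.0043]
tcp_rot: [-0.841, 1.656, -1.655]
force: [-1.5, -1.9, 10.4]
gripper_width: 0.0431
```

```bash
python3 pl.py "(.4587,.350,.15,-36.1,-1,5),(.6433,.0998,.15,2.7,-1,8),(.6433,.0998,.15,2.7,-1,1),(.6433,.0998,.045,2.7,-1,6)"
```

```text
t 34.4 pos [0.459  0.35   0.0043] psi -36.08 tilt 0.06 F [-1.5 -1.9 10.4] w 0.0431
[[0.0, -0.029, -0.0, 0, 0.0, 0, -1], [0.0, -0.029, -0.0, 0, 0.0, 0, -1], [0.0, -0.029, -0.0, 0, 0.0, 0, -1], [0.0, -0.03, -0.0, 0, 0.0, 0, -1], [0.0, -0.029, -0.0, 0, 0.0, 0, -1], [0.012, 0.0, 0.037, 0, -4.8, 0, -1], [0.014, 0.0, 0.036, 0, -4.9, 0, -1], [0.018, 0.0, 0.034, 0, -4.8, 0, -1], [0.021, 0.0, 0.033, 0, -4.9, 0, -1], [0.023, 0.0, 0.031, 0, -4.8, 0, -1]] 10
[[0.026, 0.0, 0.029, 0, -4.9, 0, -1], [0.028, 0.0, 0.027, 0, -4.8, 0, -1], [0.031, 0.0, 0.024, 0, -4.9, 0, -1], [-0.0, 0.0, 0.0, 0, 0.0, 0, -1], [-0.0, 0.018, 0.0, 0, 0.0, 0, -1], [-0.0, 0.017, 0.0, 0, 0.0, 0, -1], [-0.0, 0.018, 0.0, 0, 0.0, 0, -1], [-0.0, 0.017, 0.0, 0, 0.0, 0, -1], [-0.0, 0.018, 0.0, 0, 0.0, 0, -1], [-0.0, 0.017, 0.0, 0, 0.0, 0, -1]] 10
end [0.6431 0.0996 0.0453] 2.72
```

>>> step_arm([
  [0,-0.015,0,0,0,0,-1],
  [0,-0.03,0,0,0,0,-1],
  [0,-0.035,0,0,0,0,-1],
  [0,-0.036,0,0,0,0,-1],
  [0,-0.03,0,0,0,0,-1],
  [0.012,0,0.037,0,-4.8,0,-1],
  [0.014,0,0.036,0,-4.9,0,-1],
  [0.018,0,0.034,0,-4.8,0,-1],
  [0.021,0,0.033,0,-4.9,0,-1],
  [0.023,0,0.031,0,-4.8,0,-1],
])

```text
time_s: 35.65
eef_pos: [0.574, 0.1925, 0.1504]
tcp_rot: [-1.105, 1.358, -1.358]
force: [0.1, 0.7, -2.8]
gripper_width: 0.0423
```

>>> step_arm([
  [0.026,0,0.029,0,-4.9,0,-1],
  [0.028,0,0.027,0,-4.8,0,-1],
  [0.031,0,0.024,0,-4.9,0,-1],
  [0,0,0,0,0,0,-1],
  [0,0.018,0,0,0,0,-1],
  [0,0.025,0,0,0,0,-1],
  [0,0.025,0,0,0,0,-1],
  [0,0.02,0,0,0,0,-1],
  [0,0.012,0,0,0,0,-1],
  [0,0,0,0,0,0,-1],
])

```text
time_s: 36.9
eef_pos: [0.6423, 0.0995, 0.0488]
tcp_rot: [-1.233, 1.175, -1.174]
force: [-0.0, -0.3, -2.8]
gripper_width: 0.0428
```

```bash
python3 - <<'E'
from h import *
a=viewer.snapshot("scene")
mx=lambda s,x,y,w,h,k: cv2.resize(s['img'][y:y+h,x:x+w],None,fx=k,fy=k,interpolation=cv2.INTER_CUBIC)
cv2.imwrite('pics/p16.png',mx(a,325,180,80,75,9))
E
python3 pl.py "(.6433,.0998,.024,2.7,-1,6)"
```

```text
t 36.95 pos [0.6428 0.0994 0.0496] psi 2.72 tilt 0.01 F [ 0.2 -0.1 -2.1] w 0.0426
[[-0.0, 0.004, 0.0, 0, 0.0, 0, -1], [-0.0, 0.005, 0.0, 0, 0.0, 0, -1], [-0.0, 0.004, 0.0, 0, 0.0, 0, -1], [-0.0, 0.004, 0.0, 0, 0.0, 0, -1], [-0.0, 0.004, 0.0, 0, 0.0, 0, -1], [-0.0, 0.005, 0.0, 0, 0.0, 0, -1]] 6
end [0.6428 0.0994 0.0236] 2.72
```

View pics/p16.png

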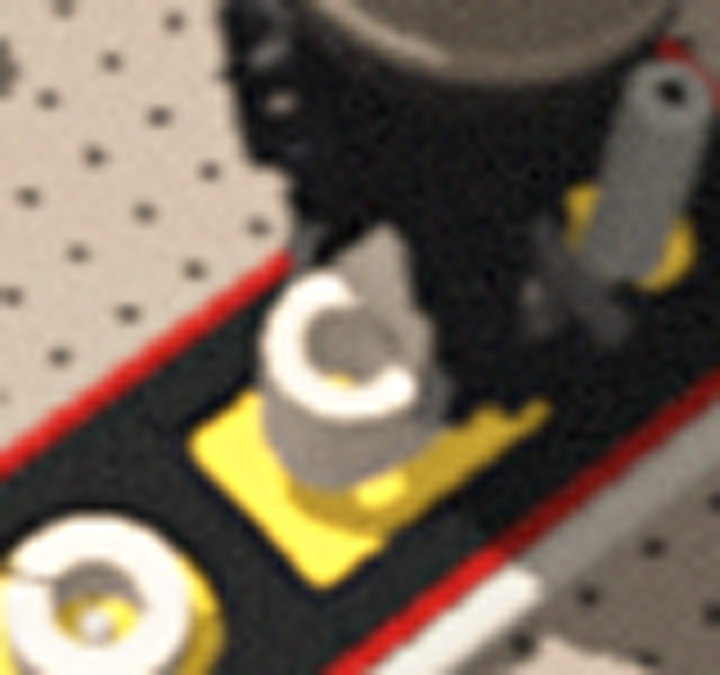

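>>> step_arm([
  [0,0.007,0,0,0,0,-1],
  [0,0.007,0,0,0,0,-1],
  [0,0.005,0,0,0,0,-1],
  [0,0.003,0,0,0,0,-1],
  [0,0.001,0,0,0,0,-1],
  [0,0.001,0,0,0,0,-1],
  [0,0.001,0,0,0,0,-1],
  [0,0,0,0,0,0,-1],
  [0,0,0,0,0,0,-1],
  [0,0,0,0,0,0,-1],
])

```text
time_s: 38.2
eef_pos: [0.6428, 0.0993, 0.0246]
tcp_rot: [-1.231, 1.174, -1.174]
force: [-0.9, -0.1, -2.7]
gripper_width: 0.0429
```

>>> step_arm([
  [0,0.001,0,0,0,0,-1],
  [0,0,0,0,0,0,-1],
  [0,0,0,0,0,0,-1],
  [0,0,0,0,0,0,-1],
  [0,0,0,0,0,0,-1],
  [0,0,0,0,0,0,-1],
  [0,0,0,0,0,0,-1],
  [0,0,0,0,0,0,-1],
  [0,0,0,0,0,0,-1],
  [0,0,0,0,0,0,-1],
])

```text
time_s: 39.45
eef_pos: [0.6428, 0.0993, 0.0235]
tcp_rot: [-1.231, 1.174, -1.174]
force: [-0.5, 0.0, -3.7]
gripper_width: 0.043
```

>>> step_arm([
  [0,0.001,0,0,0,0,-1],
  [0,0,0,0,0,0,-1],
  [0,0,0,0,0,0,-1],
  [0,0,0,0,0,0,-1],
  [0,0,0,0,0,0,-1],
  [0,0,0,0,0,0,-1],
  [0,0,0,0,0,0,-1],
  [0,0,0,0,0,0,-1],
  [0,0,0,0,0,0,-1],
  [0,0,0,0,0,0,-1],
])

```text
time_s: 40.7
eef_pos: [0.6428, 0.0993, 0.0234]
tcp_rot: [-1.231, 1.174, -1.174]
force: [-5.4, -0.2, 12.6]
gripper_width: 0.0432
```

Contact at 0.0234 matches the expected floor height (0.0043 + 0.019). Release and retreat.

>>> step_arm([
  [0,-0.001,0,0,0,0,-1],
  [0,0,0,0,0,0,0.5],
  [0,0,0,0,0,0,0.9],
  [0,0,0,0,0,0,0.9],
  [0,0,0,0,0,0,0.9],
  [0,-0.01,0,0,0,0,0.9],
  [0,-0.03,0,0,0,0,0.9],
  [0,-0.05,0,0,0,0,0.9],
  [0,-0.05,0,0,0,0,0.9],
  [0,-0.05,0,0,0,0,0.9],
])

```text
time_s: 41.95
eef_pos: [0.6426, 0.0992, 0.2159]
tcp_rot: [-1.231, 1.174, -1.175]
force: [0.6, 0.6, 0.0]
gripper_width: 0.0812
```

>>> step_arm([
  [-0.05,-0.02,-0.02,0,0,0,0.9],
  [-0.05,0,-0.02,0,0,0,0.9],
  [-0.05,0,-0.02,0,0,0,0.9],
  [-0.05,0,-0.02,0,0,0,0.9],
  [-0.05,0,-0.02,0,0,0,0.9],
  [-0.05,0,-0.02,0,0,0,0.9],
  [-0.05,0,-0.02,0,0,0,0.9],
  [0,0,0,0,0,0,0.9],
  [0,0,0,0,0,0,0.9],
  [0,0,0,0,0,0,0.9],
])

```text
time_s: 43.2
eef_pos: [0.4873, 0.4409, 0.234]
tcp_rot: [-1.23, 1.175, -1.176]
force: [-0.6, 0.1, -0.5]
gripper_width: 0.0812
```

Run:
```python
from h import *
a=viewer.snapshot("scene");b=viewer.snapshot("top")
mx=lambda s,x,y,w,h,k: cv2.resize(s['img'][y:y+h,x:x+w],None,fx=k,fy=k,interpolation=cv2.INTER_CUBIC)
cv2.imwrite('pics/f1.png',mx(a,200,120,260,190,3));cv2.imwrite('pics/f2.png',mx(b,230,120,200,140,4))
c=proj(a,(.6393,.2,.104)),proj(a,(.648,0,.047)),proj(a,(.653,-.1,.089)); print(c)
print(bot.sense()['eef_pos'],bot.sense()['force'])
```

```text
(array([399.59330619, 189.34878729]), array([335.8328991 , 245.42745341]), array([301.82650057, 263.20009377]))
[0.48709928 0.44124113 0.23383573] [-0.44820843  0.19402151  0.83817122]
```

View pics/f1.png

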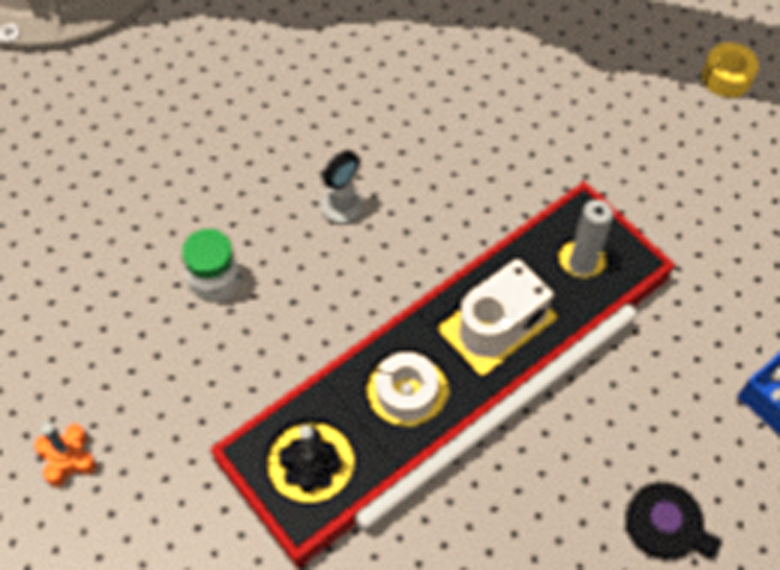

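View pics/f2.png

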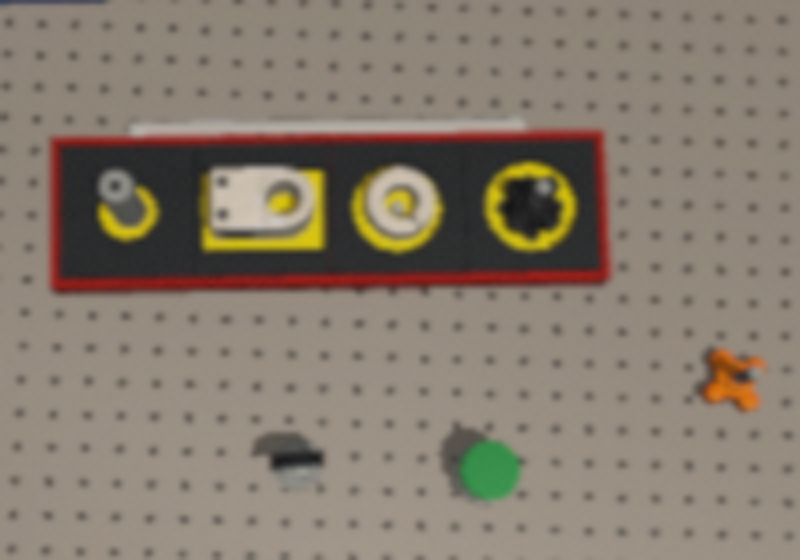

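```bash
python3 -c "
from station import bot; print(bot.job_done())"
```

```text
the job is handed in; nothing more can be done
None
```

All four parts are back in the red tray, each upright in its own pocket, and I handed the job in at about 43 s. I set each part down under control until the wrist force showed contact. I never reached for the yellow rings or the orange knob.

**Final checks:** Both cameras show:
- the post standing in the small pocket
- the clamp lengthwise in the oblong pocket
- the collar over its pin
- the knob, spindle up, on its star

The post and knob tops match the seated heights to within about a pixel. The lens and jar stand upright where they were, and the arm was about 0.23 m up, touching nothing.

**What went wrong or disagreed:**
- **Missed grasp:** My first try at the collar closed just above it. The image showed the shut fingertips about 12 mm behind the reported tool point. I lowered the grip and the second try held; the collar had not moved.
- **Contact force:** The collar's set-down read about 30 N at the wrist, more than the 4–13 N of the other parts. I backed off 1 mm before releasing it.
- **Network outlines:** The network outlines were rough and fitted the parts poorly. I used colour-based shape fits and two-view triangulation instead, and these agreed to about 2 mm.

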